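# Unlock the tilting sample bin by feel

## Robot

A 7-joint arm with a two-finger parallel gripper is mounted at the origin on the work surface. World frame = base frame: x ahead of the robot, y to its left, z up, the work surface at z = 0. Lengths are in m, angles in rad, forces in N, time in s.
With the tool pointing down it reaches from about 0.4 to 0.9 m from the base axis. Payload 5.5 kg.
Tool frame: the origin (TCP) lies midway between the tips of the shut fingers; the grasp point (between the pads) lies r.pinch_z behind it (r.pinch_z is the distance from the TCP to the grasp point, in m); y points along the fingers, x is the direction in which the jaws open and shut, and the axes are right-handed (so a half turn about y gives the same grasp; the last joint's range is limited). The gripper opens to 92 mm and grips with 3 to 60 N. Pads are 19 mm wide; open, the fingers measure 130 mm over their backs; the gripper's body (75 mm by 190 mm) begins 47 mm behind the grasp point.
Start: joints at [-1.082, 0.501, -0.427, 1.55, 0.221, 1.138, -0.21], TCP at [0.145, 0.634, 0.227] pointing down, gripper open.
Joint ranges: [-2.88, 2.88], [-0.31, 2.03], [-1.54, 1.56], [0.2, 2.42], [-1.41, 4.55], [0.19, 2.02], [-2.57, 2.57]. Speed limits (rad/s): [2.57, 2.57, 3.14, 3.14, 3.14, 3.14, 3.14].

## Interface

Orientations are given as a unit quaternion [w, x, y, z].
In Python, from workcell import telemetry, optics, r gives the robot as it stands. The module is installed in compiled form; this text tells all that it offers.
- The arm moves only by the tool play_rows, never from a script. Its argument "deltas" is a list of rows, each an object with "offset": the shift along the tool's x, y, z in mm, a list of three; "delta_rot": the turn, a rotation vector about the tool's x, y, z in rad, a list of three; "hand": the finger opening in mm, from 0 to 91.8. A call has 1 to 10 rows; each row is the pose to reach, as a shift and turn from the pose measured when the call began, along the tool's axes at that moment; what a row does not reach only later rows make up. A row lasts 1/10 s, in which the tool goes at most 50 mm and 8.59 degrees, less where a joint would pass 70% of its speed; a pose out of reach is approached as far as the arm can. A call with a gripper value outside its range is refused whole. The fingers move at their own pace and stop on an object; the grip force is fixed at half the most. Time passes only in rows, so rows that repeat a pose let the fingers close. It gives the time, the measured TCP pose, the force and the opening at its end, in the units of the state.
- telemetry.observe(): the state, without advancing time (a new reading comes with each control period).
- optics.read_camera(name): name is "scene" or "top" or "wrist"; returns the picture (400x640x3 uint8, blue, green, red); there is no depth.
- optics.camera_info(name): a dict with "vfov" (degrees; the focal length in pixels is half the picture's height over the tangent of half this angle, whatever the lens; pixels are square), "cx", "cy" (the principal point, pixels), "eye" and "attitude" of the camera in the world. Camera axes: x right, y down, z forward; pixel columns grow to the right and rows downward; lengths in m; the calibration is good to about 2 mm. A picture is of the moment at which its call begins: read the wrist's pose just before it. camera_info takes no time and is no camera call; for the wrist camera it gives the pose at the moment of the call.
- r.job_done(): hands the job in, once; it reports no verdict.
The state is a dict: "time_s": time; "q": joint angles; "joint_vel": joint speeds; "joint_torque": joint torques, N m; "ee_pos": TCP position; "tcp_rot": TCP orientation; "force": force on the tool from outside, world axes, zero at the start; "moment": the same for the moment, N m; "grip_width": finger opening in m.
Only numpy, scipy, OpenCV 4.12 (cv2) and the standard library are available. Lean on these libraries where they do the work, as an engineer would, in place of code of your own. Each camera call takes 0.05 s, during which the arm holds its last target.

## Task

Take the steel key out of its black holder and push it gently down into the round keyhole on top of the bin's lock box; the slot inside is hidden and never lies quite the same way, so feel for it by trying small turns with light pressure until the key drops fully home, its collar flush on the box. Then turn the key clockwise to draw the hidden bolt, so that the bin is freed and tips over by itself; let go and leave the key standing fully home in the lock. Never force the key or push the bin, and leave the other things on the bench where they are.

Things in the scene. Friction and masses are not known exactly. Their poses are not given: they have to be found in the camera images.
- key_grip (a point): Centre of the flat handle of the steel key (about 150 g), which at the start stands upright in the holder, yaw within 0.6 rad; z up along the key. The handle plate is 36 mm wide along x, 10 mm thick along y (pinch it across this thickness, from above) and reaches from 24 mm below this point to 22 mm above it. A half turn about z changes nothing.
- key_collar (a point): Centre of the underside of the key's round collar, 30 mm below key_grip. The collar is 52 mm in diameter and 6 mm thick, directly under the handle. Below it follow a round shank, 12 mm in diameter and 18 mm long, and the bit.
- key_tip (a point): Centre of the lower end of the key's bit, 64 mm below key_grip, same axes. The bit is a flat blade 36 mm wide along x, 6 mm thick along y, 16 mm tall.
- holder_mouth (a point): Centre of the round hole (43 mm in diameter) in the top of the fixed black holder, a block 70 x 70 x 42 mm with this point on its top face. The key's collar rests on this face; lift the key straight up by 40 mm to clear the hole.
- lock (a point): Centre of the round keyhole, 43 mm in diameter, in the flat top of the fixed grey lock box, 100 mm above the bench; z up. The top is 76 mm along x by 156 mm along y; x points to the bin. A thin black dust seal, which offers no resistance, hides the inside. Fully home, the key's collar lies flush on the box top and its tip is 34 mm below this point.
- rotor_face (a point): Centre of the hidden steel rotor's flat face, 20 mm down the keyhole, same axes as lock. A straight slot 10 mm wide, 18 mm deep crosses it, at the start along y turned by an unknown angle up to 0.75 rad either way. The bit enters only when lined up within about 0.1 rad; otherwise the key stands on this face, collar 14 mm above the box top.
- keeper (a point): Top of the bin's small steel keeper beside the lock box, hiding the bolt. The rotor turns stiffly (0.1 to 0.15 N m); turned clockwise seen from above until the slot is 0.9 to 1.0 rad past along-y it has drawn the bolt (the seated key turns 0.2 to 1.7 rad). Hard stops: 1.25 rad clockwise, 0.8 rad anticlockwise of along-y.
- bin (a joint): Tilt of the galvanised bin (240 x 290 x 140 mm) with broken samples: 0 level and bolted, growing as it tips away from the lock box, to rest at 0.3 to 0.35 rad. Sprung: once the bolt is drawn it tips by itself within about 2 s; the keeper then rises to about 140 mm above the bench, 40 mm or more from the keyhole's axis.
- trunnion (a point): Middle of the bin's tilt axis, 115 mm above the bench and 230 mm beyond the keyhole. The level bin's near wall stands 110 mm from the keyhole; its rim is 187 mm above the bench.
- brick_half: Bystander: crushed red brick half, about 110 x 100 x 60 mm with one broken end; origin at the centre of its underside.
- platen: Bystander: grey steel platen disc, 100 mm in diameter, 18 mm thick; origin at the centre of its underside.
- stopwatch: Bystander: green plastic stopwatch lying flat, 56 mm across, 16 mm thick; origin at the centre of its underside.
- cone: Bystander: aluminium cone standing up, 60 mm across the base, 70 mm tall; origin at the centre of its underside.
- mould: Bystander: dark steel open cube mould, 85 x 85 x 75 mm; origin at the centre of its underside.
- rule_bar: Bystander: aluminium levelling bar, 30 x 150 x 12 mm (long along y); origin at the centre of its underside.
Things that resemble listed ones, but are neither listed nor needed, are in the scene too. Leave any purple look-alike of the part that bears key_grip alone.

How it is judged:
By the outcome, as a careful person would: the job done as asked, in the order asked, and still so for the second after the job is handed in, with the robot touching nothing.
It also fails if it takes over 72 s, if anything falls off the work surface, if the arm or the gripper's body presses on something with over 40 N, if the wrist force passes 120 N, or if a joint passes its speed limit or range.

## Working session

There is one attempt and no reset: what is moved stays moved. The work goes in short steps, Python scripts to look and compute and a tool call to move; the robot and the scene stay as the last step left them, time stands still between calls to the robot, and variables do not carry over. Pictures are saved under pics/ and viewed, and the job is handed in when it is done.

Besides the shell and the picture viewer there is one more tool, called after "Emit:" as name(argument=value, ...), one argument or row to a line, values as JSON. play_rows: Moves the arm, as the interface text tells. Its arguments: {"type":"object","properties":{"deltas":{"type":"array"}},"required":["deltas"]}

```bash
mkdir -p pics; python3 - <<'E'
from workcell import telemetry, optics, r
import cv2
s=telemetry.observe(); print({k:s[k] for k in s}); print(r.pinch_z)
for n in ("scene","top","wrist"):
    print(n,optics.camera_info(n)); cv2.imwrite(f"pics/{n}0.png",optics.read_camera(n))
E
```

```text
{'time_s': 0.0, 'q': array([-1.08180714,  0.50186969, -0.42674527,  1.55142653,  0.22079518,
        1.13825406, -0.21028624]), 'joint_vel': array([-0.00160026, -0.00139363, -0.00139226,  0.00010855, -0.00090991,
        0.00091059,  0.00051244]), 'joint_torque': array([-2.71471372e-04, -5.66580427e+01, -5.81644669e+00, -2.79109383e+01,
       -6.87789498e-02,  3.08246061e-02,  1.83722436e-04]), 'ee_pos': array([0.1454336 , 0.63282716, 0.22567033]), 'tcp_rot': array([-0.55273803,  0.55354105,  0.43995318, -0.44103762]), 'force': array([-0.19311066, -0.48313402,  0.21546012]), 'moment': array([-0.03360941, -0.01315039,  0.06263694]), 'grip_width': 0.09161363010878491}
0.0188
scene {'vfov': 48.1062715999939, 'cx': 326.8921412745029, 'cy': 195.01198198962445, 'eye': array([ 1.21277731, -0.11141394,  1.21426275]), 'attitude': array([-0.19592153,  0.70939212,  0.65442507, -0.17350908])}
top {'vfov': 55.233109478767076, 'cx': 325.88615681905793, 'cy': 190.41011900249222, 'eye': array([ 0.38503851, -0.02048037,  1.01923974]), 'attitude': array([-0.06200752,  0.70642729, -0.70225795,  0.0628437 ])}
wrist {'vfov': 68.56321485985579, 'cx': 316.9648916121836, 'cy': 205.1006453343856, 'eye': array([0.06717293, 0.65109488, 0.38339785]), 'attitude': array([0.11853966, 0.77366602, 0.61534415, 0.09349236])}
```

View pics/scene0.png

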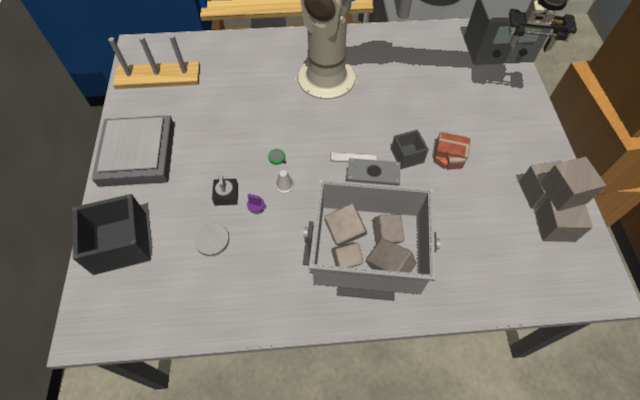

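View pics/top0.png

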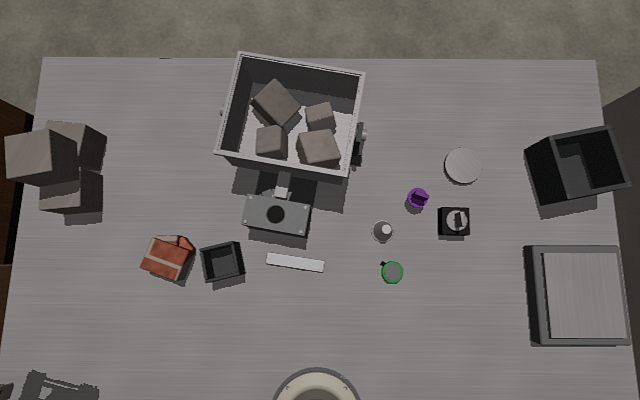

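View pics/wrist0.png

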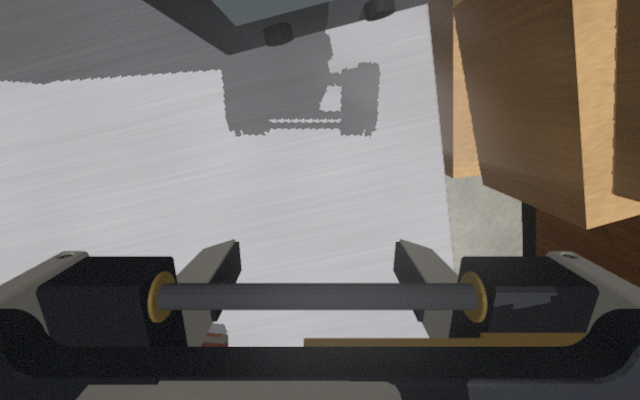

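The steel key in its black holder is at top (455,221) and scene (225,190). The purple look-alike at top (419,198) is to be left alone. The lock box keyhole is at top (276,214). I'll confirm these in enlarged crops.

```bash
python3 - <<'E'
import cv2,numpy as np
t=cv2.imread("pics/top0.png"); s=cv2.imread("pics/scene0.png")
f=lambda im,x,y,w,h,k:cv2.resize(im[y:y+h,x:x+w],None,fx=k,fy=k,interpolation=cv2.INTER_CUBIC)
a=f(t,430,195,50,50,8); b=f(s,200,165,50,50,8)
cv2.imwrite("pics/keycrop.png",np.hstack([a,b]))
a=f(t,226,170,100,75,4); b=f(s,330,145,100,75,4)
cv2.imwrite("pics/lockcrop.png",np.hstack([a,b]))
E
```

```text
(no output)
```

View pics/keycrop.png

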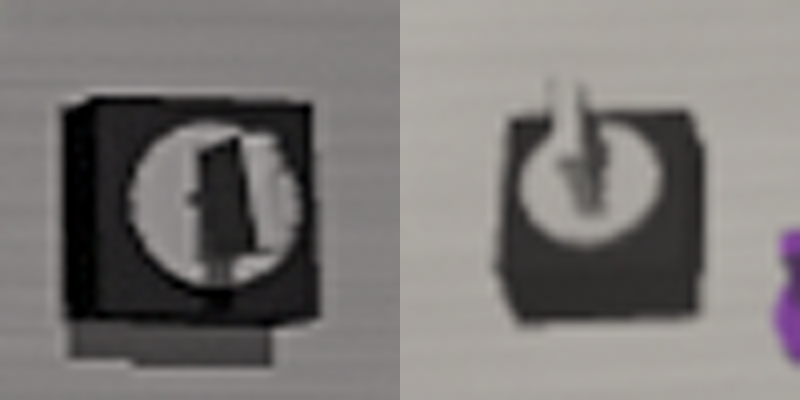

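View pics/lockcrop.png

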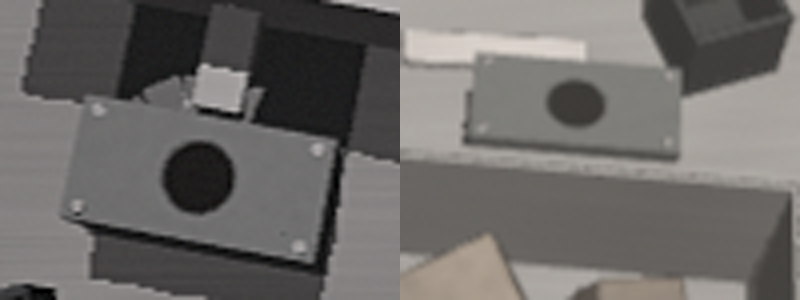

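```bash
cat > h.py <<'E'
import numpy as np
from scipy.spatial.transform import Rotation as R
def rot(q): return R.from_quat(np.asarray(q),scalar_first=True)
def ray(ci,u,v):
    f=200/np.tan(np.radians(ci['vfov'])/2)
    d=rot(ci['attitude']).apply([(u-ci['cx'])/f,(v-ci['cy'])/f,1]); return ci['eye'],d
def at(ci,u,v,z):
    e,d=ray(ci,u,v); return e+d*(z-e[2])/d[2]
def proj(ci,p):
    f=200/np.tan(np.radians(ci['vfov'])/2)
    c=rot(ci['attitude']).inv().apply(np.asarray(p)-ci['eye']); return c[...,:2]/c[...,2:]*f+[ci['cx'],ci['cy']]
E
python3 - <<'E'
from h import *
from workcell import telemetry, optics, r
T=optics.camera_info("top");S=optics.camera_info("scene")
np.set_printoptions(precision=4,suppress=True)
c=lambda X,Y,k,x,y:((X+.5)/k-.5+x,(Y+.5)/k-.5+y)
print("collar",at(T,*c(215,205,8,430,195),.048),at(S,*c(190,182,8,200,165),.048))
print("holder top", [at(T,*c(X,Y,8,430,195),.042)[:2] for X,Y in((97,100),(313,104),(317,318),(100,320))])
print("lock",at(T,*c(198,178,4,226,170),.1),at(S,*c(175,103,4,330,145),.1))
P=[at(T,*c(X,Y,4,226,170),.1)[:2] for X,Y in((98,109),(318,149),(300,246),(78,206))]
print(P,np.mean(P,0)); 
Q=[at(S,*c(X,Y,4,330,145),.1)[:2] for X,Y in((89,62),(270,75),(267,147),(82,128))]
print(Q,np.mean(Q,0)); 
s=telemetry.observe(); print(rot(s['tcp_rot']).as_matrix())
W=optics.camera_info("wrist"); m=rot(s['tcp_rot']).inv()
print("cam in tool",m.apply(W['eye']-s['ee_pos']), (m*rot(W['attitude'])).as_matrix())
E
```

```text
collar [ 0.4835 -0.3541  0.048 ] [ 0.4822 -0.3542  0.048 ]
holder top [array([ 0.5178, -0.3199]), array([ 0.517 , -0.3895]), array([ 0.4483, -0.3866]), array([ 0.4473, -0.3175])]
lock [0.4903 0.1012 0.1   ] [0.4898 0.0995 0.1   ]
[array([0.5322, 0.1632]), array([0.5084, 0.029 ]), array([0.4498, 0.0389]), array([0.473 , 0.1729])] [0.4908 0.101 ]
[array([0.448 , 0.0397]), array([0.4702, 0.1743]), array([0.5334, 0.1618]), array([0.5064, 0.0279])] [0.4895 0.1009]
[[ 0.2239 -0.0004 -0.9746]
 [ 0.9746 -0.0015  0.2239]
 [-0.0015 -1.      0.0001]]
cam in tool [-0.     -0.1576  0.0804] [[ 1.     -0.0015  0.0001]
 [-0.0006 -0.2985  0.9544]
 [-0.0014 -0.9544 -0.2985]]
```

Key collar is at about (0.483,-0.354), and the lock is at (0.490,0.101) with yaw ≈ -0.175. I'll add a move-planning helper and swing over.

```bash
cat >> h.py <<'E'
np.set_printoptions(precision=4,suppress=True)
def RT(phi):
    c,s=np.cos(phi),np.sin(phi); return R.from_matrix([[c,0,-s],[s,0,c],[0,-1,0]])
def plan(p,phi):
    from workcell import telemetry
    s=telemetry.observe(); m=rot(s['tcp_rot'])
    print("offset",np.round(m.inv().apply(np.array(p)-s['ee_pos'])*1e3,1),"rot",np.round((m.inv()*RT(phi)).as_rotvec(),3))
def st():
    from workcell import telemetry
    s=telemetry.observe(); x=rot(s['tcp_rot']).as_matrix()
    print("t",round(s['time_s'],2),"p",s['ee_pos'],"phi",round(float(np.arctan2(x[1,0],x[0,0])),4),"ydir",x[:,1],"F",s['force'],"M",s['moment'],"w",round(s['grip_width']*1e3,1),"q",s['q'])
E
python3 -c "
from h import *
plan([.50,.1,.34],0.)"
```

```text
offset [-440.2 -113.5 -464.9] rot [ 0.001  1.345 -0.001]
```

Emit:
play_rows(
  deltas=[
    {"offset":[-440,-113,-465],"delta_rot":[0,1.345,0],"hand":50},
    {"offset":[-440,-113,-465],"delta_rot":[0,1.345,0],"hand":50},
    {"offset":[-440,-113,-465],"delta_rot":[0,1.345,0],"hand":50},
    {"offset":[-440,-113,-465],"delta_rot":[0,1.345,0],"hand":50},
    {"offset":[-440,-113,-465],"delta_rot":[0,1.345,0],"hand":50},
    {"offset":[-440,-113,-465],"delta_rot":[0,1.345,0],"hand":50},
    {"offset":[-440,-113,-465],"delta_rot":[0,1.345,0],"hand":50},
    {"offset":[-440,-113,-465],"delta_rot":[0,1.345,0],"hand":50},
    {"offset":[-440,-113,-465],"delta_rot":[0,1.345,0],"hand":50},
    {"offset":[-440,-113,-465],"delta_rot":[0,1.345,0],"hand":50},
  ],
)

```text
time_s: 1.15
ee_pos: [0.4188, 0.2216, 0.3139]
tcp_rot: [-0.707, 0.708, -0.001, 0.001]
force: [1.6, 1.6, -0.3]
grip_width: 0.0498
```

```bash
python3 -c "
from h import *
st(); plan([.403,-.354,.22],-1.57)"
```

```text
t 1.15 p [0.4188 0.2216 0.3139] phi -0.0041 ydir [-0.0001 -0.0012 -1.    ] F [ 1.5606  1.5608 -0.334 ] M [-0.062   0.0486  0.071 ] w 49.8 q [-0.5471  0.0705  0.0032  1.8774  0.0008  1.1945 -0.5483]
offset [ -13.4   94.6 -575.5] rot [0.001 1.566 0.001]
```

Emit:
play_rows(
  deltas=[
    {"offset":[60,0,-300],"delta_rot":[0,1.566,0],"hand":50},
    {"offset":[60,0,-300],"delta_rot":[0,1.566,0],"hand":50},
    {"offset":[60,0,-300],"delta_rot":[0,1.566,0],"hand":50},
    {"offset":[60,0,-300],"delta_rot":[0,1.566,0],"hand":50},
    {"offset":[60,0,-300],"delta_rot":[0,1.566,0],"hand":50},
    {"offset":[60,0,-300],"delta_rot":[0,1.566,0],"hand":50},
    {"offset":[-13,95,-575],"delta_rot":[0,1.566,0],"hand":50},
    {"offset":[-13,95,-575],"delta_rot":[0,1.566,0],"hand":50},
    {"offset":[-13,95,-575],"delta_rot":[0,1.566,0],"hand":50},
    {"offset":[-13,95,-575],"delta_rot":[0,1.566,0],"hand":50},
  ],
)

```text
time_s: 2.15
ee_pos: [0.4279, -0.2567, 0.252]
tcp_rot: [-0.516, 0.516, -0.483, 0.484]
force: [1.0, 0.2, -0.8]
grip_width: 0.05
```

```bash
python3 -c "
from h import *
st(); plan([.403,-.354,.22],-1.57)"
```

```text
t 2.15 p [ 0.4279 -0.2567  0.252 ] phi -1.5057 ydir [ 0.0005 -0.0011 -1.    ] F [ 0.9678  0.2008 -0.8211] M [-0.0665  0.0655 -0.0114] w 50.0 q [ 0.0097  0.1855  0.5392  1.9214 -0.1079  1.0621 -0.9119]
offset [ 95.5  32.1 -31.2] rot [-0.     0.064  0.001]
```

Emit:
play_rows(
  deltas=[
    {"offset":[95,32,-31],"delta_rot":[0,0.064,0],"hand":50},
    {"offset":[95,32,-31],"delta_rot":[0,0.064,0],"hand":50},
    {"offset":[95,32,-31],"delta_rot":[0,0.064,0],"hand":50},
    {"offset":[95,32,-31],"delta_rot":[0,0.064,0],"hand":50},
  ],
)

```text
time_s: 2.55
ee_pos: [0.4015, -0.3549, 0.2193]
tcp_rot: [0.499, -0.5, 0.501, -0.501]
force: [-0.6, -1.0, -0.0]
grip_width: 0.0498
```

```bash
python3 - <<'E'
from h import *
from workcell import optics
import cv2
st(); W=optics.camera_info("wrist"); im=optics.read_camera("wrist"); cv2.imwrite("pics/w1.png",im); print(W, proj(W,np.array([.483,-.354,.07])))
np.save("w1.npy",W,allow_pickle=True)
E
```

```text
t 2.55 p [ 0.4015 -0.3549  0.2193] phi -1.5738 ydir [-0.0017 -0.0009 -1.    ] F [-0.5656 -0.9874 -0.0363] M [ 0.0195  0.1235 -0.0218] w 49.8 q [ 0.1828  0.3093  0.5921  1.8735 -0.1988  1.0184 -0.7157]
{'vfov': 68.56321485985579, 'cx': 316.9648916121836, 'cy': 205.1006453343856, 'eye': array([ 0.4836, -0.3552,  0.3768]), 'attitude': array([-0.1073, -0.6973,  0.7005,  0.1075])} [315.6964 113.4084]
```

View pics/w1.png

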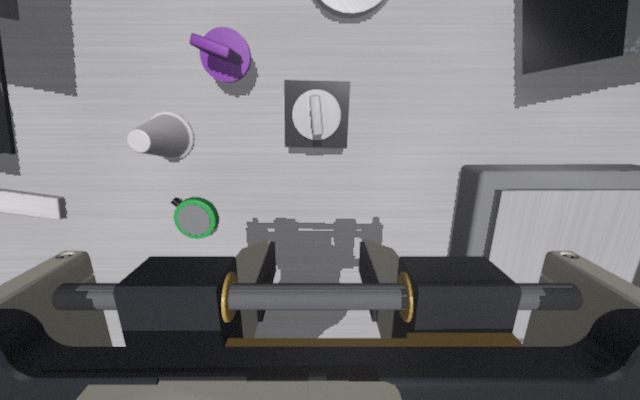

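```bash
python3 - <<'E'
import cv2
im=cv2.imread("pics/w1.png")
cv2.imwrite("pics/w1c.png",cv2.resize(im[75:155,280:354],None,fx=7,fy=7,interpolation=cv2.INTER_CUBIC))
E
```

```text
(no output)
```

View pics/w1c.png

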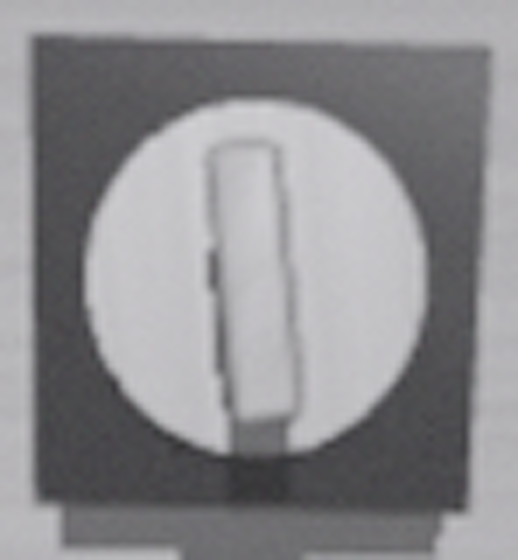

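```bash
python3 - <<'E'
from h import *
W=np.load("w1.npy",allow_pickle=True).item()
c=lambda X,Y:((X+.5)/7-.5+280,(Y+.5)/7-.5+75)
P=[at(W,*c(*p),.094)[:2] for p in((213,145),(278,145),(298,415),(234,420))]
print(P,np.mean(P,0))
d=(P[0]+P[1]-P[2]-P[3]);print(np.arctan2(d[1],d[0]),np.hypot(*d)/2)
print("collar",at(W,*c(257,278),.048))
H=[at(W,*c(*p),.042)[:2] for p in((32,36),(490,48),(467,512),(38,500))];print(H,np.mean(H,0))
E
```

```text
[array([ 0.4987, -0.349 ]), array([ 0.4987, -0.3574]), array([ 0.4647, -0.36  ]), array([ 0.4641, -0.3515])] [ 0.4815 -0.3545]
0.07323356169354314 0.03438609290107529
collar [ 0.4821 -0.3545  0.048 ]
[array([ 0.517 , -0.3208]), array([ 0.515 , -0.3899]), array([ 0.4459, -0.3882]), array([ 0.4481, -0.3192])] [ 0.4815 -0.3545]
```

Key is at (0.4815,-0.3545) with yaw 0.073. In the crop the steel plate's top face runs from about (313,96) to (318,135).

```bash
python3 -c "
from h import *
plan([.4815,-.3545,.14],-1.498);plan([.4815,-.3545,.0545],-1.498)"
```

```text
offset [ 1.3 79.6 78.7] rot [ 0.001 -0.073  0.   ]
offset [  1.3 165.1  78.7] rot [ 0.001 -0.073  0.   ]
```

Emit:
play_rows(
  deltas=[
    {"offset":[0,40,40],"delta_rot":[0,-0.073,0],"hand":50},
    {"offset":[1,80,79],"delta_rot":[0.001,-0.073,0],"hand":50},
    {"offset":[1,80,79],"delta_rot":[0.001,-0.073,0],"hand":50},
    {"offset":[1,80,79],"delta_rot":[0.001,-0.073,0],"hand":50},
    {"offset":[1,105,79],"delta_rot":[0.001,-0.073,0],"hand":50},
    {"offset":[1,130,79],"delta_rot":[0.001,-0.073,0],"hand":50},
    {"offset":[1,150,79],"delta_rot":[0.001,-0.073,0],"hand":50},
    {"offset":[1,165,79],"delta_rot":[0.001,-0.073,0],"hand":50},
    {"offset":[1,165,79],"delta_rot":[0.001,-0.073,0],"hand":50},
  ],
)

```text
time_s: 3.5
ee_pos: [0.4807, -0.3532, 0.0542]
tcp_rot: [0.518, -0.518, 0.482, -0.481]
force: [-0.4, 0.7, 0.4]
grip_width: 0.05
```

```bash
python3 - <<'E'
from h import *
from workcell import optics
import cv2
st(); im=optics.read_camera("wrist"); cv2.imwrite("pics/w2.png",im)
plan([.4815,-.3545,.0545],-1.498)
E
```

```text
t 3.5 p [ 0.4807 -0.3532  0.0542] phi -1.4976 ydir [-0.0011  0.0012 -1.    ] F [-0.3862  0.6557  0.4154] M [-0.022   0.2157  0.0204] w 50.0 q [ 0.2495  0.6326  0.451   1.83   -0.3809  0.7671 -0.5946]
offset [ 0.5  0.8 -0. ] rot [-0.  0. -0.]
```

View pics/w2.png

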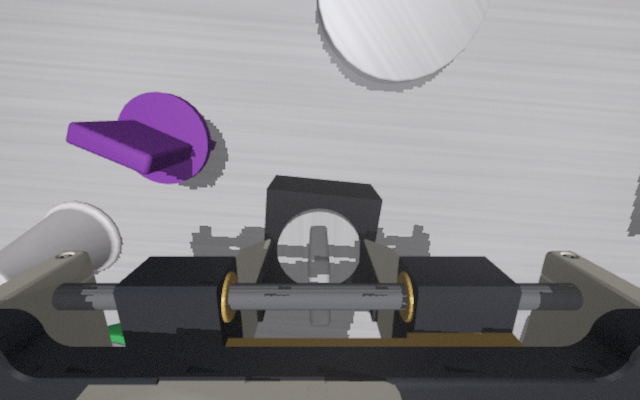

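The key handle (column 319) stands midway between the fingers. Closing.

Emit:
play_rows(
  deltas=[
    {"offset":[0,0,0],"delta_rot":[0,0,0],"hand":5},
    {"offset":[0,0,0],"delta_rot":[0,0,0],"hand":5},
    {"offset":[0,0,0],"delta_rot":[0,0,0],"hand":5},
    {"offset":[0,0,0],"delta_rot":[0,0,0],"hand":5},
    {"offset":[0,0,0],"delta_rot":[0,0,0],"hand":5},
    {"offset":[0,0,0],"delta_rot":[0,0,0],"hand":5},
  ],
)

```text
time_s: 4.15
ee_pos: [0.4815, -0.354, 0.0554]
tcp_rot: [0.518, -0.518, 0.481, -0.482]
force: [0.7, 0.2, 0.8]
grip_width: 0.0099
```

```bash
python3 -c "
from h import *
st();st()"
```

```text
t 4.15 p [ 0.4815 -0.354   0.0554] phi -1.4978 ydir [ 0.0005  0.     -1.    ] F [0.6807 0.1778 0.7906] M [-0.0315  0.1952 -0.0213] w 9.9 q [ 0.2493  0.6314  0.4519  1.8286 -0.3807  0.7678 -0.5948]
t 4.15 p [ 0.4815 -0.354   0.0554] phi -1.4978 ydir [ 0.0005  0.     -1.    ] F [0.6807 0.1778 0.7906] M [-0.0315  0.1952 -0.0213] w 9.9 q [ 0.2493  0.6314  0.4519  1.8286 -0.3807  0.7678 -0.5948]
```

Emit:
play_rows(
  deltas=[
    {"offset":[0,-15,0],"delta_rot":[0,0,0],"hand":5},
    {"offset":[0,-40,0],"delta_rot":[0,0,0],"hand":5},
    {"offset":[0,-75,0],"delta_rot":[0,0,0],"hand":5},
    {"offset":[0,-115,0],"delta_rot":[0,0,0],"hand":5},
    {"offset":[0,-150,0],"delta_rot":[0,0,0],"hand":5},
    {"offset":[0,-150,0],"delta_rot":[0,0,0],"hand":5},
  ],
)

```text
time_s: 4.75
ee_pos: [0.4841, -0.3567, 0.2119]
tcp_rot: [0.519, -0.517, 0.478, -0.485]
force: [0.4, -0.7, -0.7]
grip_width: 0.01
```

```bash
python3 - <<'E'
from h import *
from workcell import optics
import cv2
st(); im=optics.read_camera("wrist"); cv2.imwrite("pics/w3.png",im)
plan([.490,.101,.20],-.175)
E
```

```text
t 4.75 p [ 0.4841 -0.3567  0.2119] phi -1.4985 ydir [ 0.0093 -0.0051 -0.9999] F [ 0.4437 -0.6764 -0.7061] M [-0.1095  0.1676  0.0007] w 10.0 q [ 0.1709  0.4299  0.5498  1.7303 -0.257   1.0426 -0.6899]
offset [-454.7    7.8   40.1] rot [-0.003 -1.323  0.007]
```

View pics/w3.png

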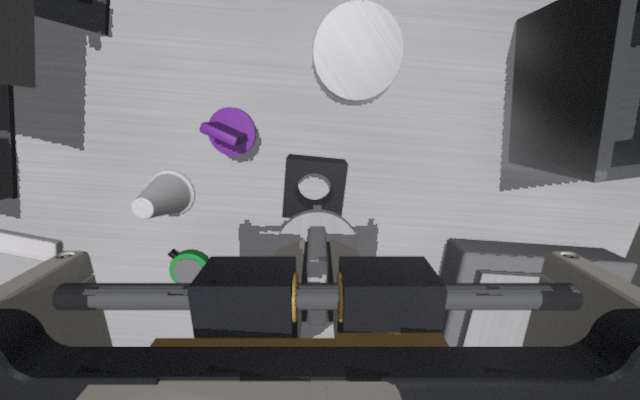

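Key is held and clear, and the holder is empty at (313,185). Heading for above the lock, pre-turned to the anticlockwise end of the slot range.

```bash
python3 -c "
from h import *
plan([.490,.101,.20],.575)"
```

```text
offset [-454.7    7.8   40.1] rot [-0.    -2.073  0.008]
```

Emit:
play_rows(
  deltas=[
    {"offset":[-40,8,4],"delta_rot":[0,-0.15,0.007],"hand":5},
    {"offset":[-85,8,8],"delta_rot":[0,-0.3,0.007],"hand":5},
    {"offset":[-130,8,12],"delta_rot":[0,-0.45,0.007],"hand":5},
    {"offset":[-175,8,16],"delta_rot":[0,-0.6,0.007],"hand":5},
    {"offset":[-220,8,20],"delta_rot":[0,-0.75,0.007],"hand":5},
    {"offset":[-265,8,24],"delta_rot":[0,-0.9,0.007],"hand":5},
    {"offset":[-310,8,28],"delta_rot":[0,-1.05,0.007],"hand":5},
    {"offset":[-355,8,32],"delta_rot":[0,-1.2,0.007],"hand":5},
    {"offset":[-400,8,36],"delta_rot":[0,-1.35,0.007],"hand":5},
    {"offset":[-430,8,38],"delta_rot":[0,-1.5,0.007],"hand":5},
  ],
)

```text
time_s: 5.8
ee_pos: [0.488, 0.0799, 0.1988]
tcp_rot: [0.708, -0.706, -0.004, 0.004]
force: [0.9, 0.6, -1.1]
grip_width: 0.0101
```

```bash
python3 -c "
from h import *
st();plan([.490,.101,.20],.575)"
```

```text
t 5.8 p [0.488  0.0799 0.1988] phi 0.0115 ydir [-0.0012  0.0021 -1.    ] F [ 0.8514  0.6223 -1.0536] M [-0.1242  0.0256  0.0109] w 10.1 q [-0.3015  0.2254  0.0989  1.9763 -0.0302  0.942  -0.1758]
offset [ 2.2 -1.2 21.1] rot [-0.002 -0.564 -0.001]
```

Emit:
play_rows(
  deltas=[
    {"offset":[1,-1,15],"delta_rot":[0,-0.15,0],"hand":5},
    {"offset":[2,-1,21],"delta_rot":[-0.001,-0.3,0],"hand":5},
    {"offset":[2,-1,21],"delta_rot":[-0.001,-0.45,0],"hand":5},
    {"offset":[2,-1,21],"delta_rot":[-0.002,-0.564,-0.001],"hand":5},
    {"offset":[2,-1,21],"delta_rot":[-0.002,-0.564,-0.001],"hand":5},
    {"offset":[2,-1,21],"delta_rot":[-0.002,-0.564,-0.001],"hand":5},
  ],
)

```text
time_s: 6.4
ee_pos: [0.489, 0.1006, 0.199]
tcp_rot: [0.679, -0.678, -0.199, 0.2]
force: [-1.3, 0.3, -1.3]
grip_width: 0.0098
```

```bash
python3 - <<'E'
from h import *
from workcell import optics
import cv2
st()
f=lambda im,x,y,w,h,k:cv2.resize(im[y:y+h,x:x+w],None,fx=k,fy=k,interpolation=cv2.INTER_CUBIC)
w=optics.read_camera("wrist"); cv2.imwrite("pics/w4.png",w)
cv2.imwrite("pics/s4.png",f(optics.read_camera("scene"),320,80,100,120,5))
E
```

```text
t 6.4 p [0.489  0.1006 0.199 ] phi 0.5719 ydir [-0.0015  0.0001 -1.    ] F [-1.2777  0.3255 -1.3081] M [-0.0575  0.0128 -0.0363] w 9.8 q [-0.2638  0.2343  0.0086  1.9622 -0.0031  0.9465  0.3182]
```

View pics/w4.png

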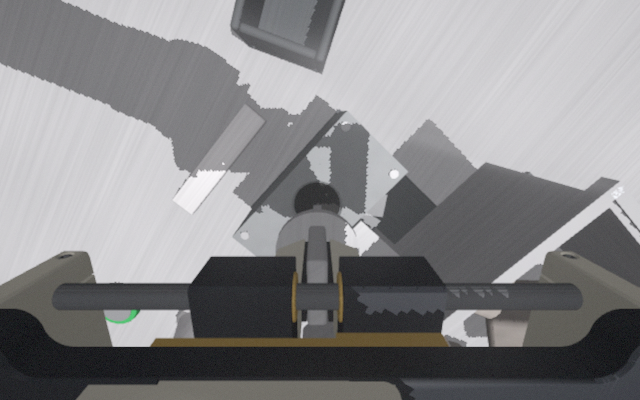

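View pics/s4.png

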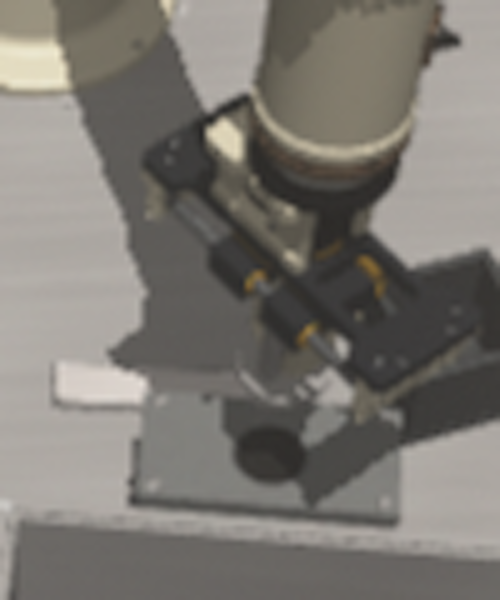

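```bash
python3 - <<'E'
import cv2
im=cv2.imread("pics/w4.png")
cv2.imwrite("pics/w4c.png",cv2.resize(im[90:260,220:420],None,fx=4,fy=4,interpolation=cv2.INTER_CUBIC))
from h import *
from workcell import optics
W=optics.camera_info("wrist")
for p in((245,236),(394,174),(347,126)): print(at(W,*p,.1))
# predicted outlines
from workcell import telemetry
s=telemetry.observe();m=rot(s['tcp_rot'])
print(proj(W,np.array([.490,.101,.1])))
th=np.linspace(0,2*np.pi,400)
for rr,base,nm in((.0215,np.array([.490,.101,.1]),"hole"),(.026,s['ee_pos']+[0,0,.0175-.024],"collar top"),(.026,s['ee_pos']+[0,0,.0175-.030],"collar bot")):
    q=proj(W,base+np.c_[np.cos(th),np.sin(th),0*th]*rr); print(nm,q.min(0),q.max(0))
E
```

```text
[0.4487 0.0384 0.1   ]
[0.5315 0.1625 0.1   ]
[0.473  0.1739 0.1   ]
[317.3137 205.4618]
hole [293.8878 182.5681] [340.7405 227.2923]
collar top [274.0566 210.3881] [358.5867 287.2649]
collar bot [275.3786 207.2853] [357.3061 282.141 ]
```

View pics/w4c.png

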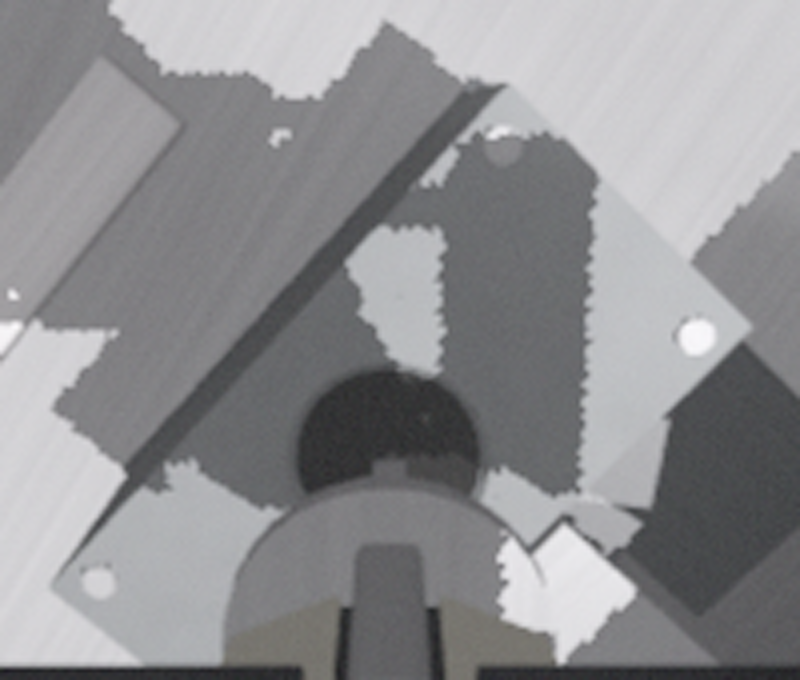

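Hole and collar outlines match the prediction within 1.5 px. The key sits about 0.8 mm back along tool z, so I'll correct that and descend to just above the rotor face.

```bash
cat >> h.py <<'E'
L=np.array([.490,.1008])
def tgt(z,phi,d=.0008): return [L[0]-np.sin(phi)*d,L[1]+np.cos(phi)*d,z]
def go(z,phi): plan(tgt(z,phi),phi)
E
python3 -c "
from h import *
st();go(.160,.575);go(.130,.575)"
```

```text
t 6.5 p [0.4894 0.1007 0.1994] phi 0.5728 ydir [-0.0006  0.0003 -1.    ] F [-0.416   0.0175 -1.1437] M [-0.0483 -0.0135  0.0112] w 9.8 q [-0.264   0.2339  0.0088  1.9617 -0.003   0.9465  0.3191]
offset [ 0.6 39.4  0.6] rot [-0.001 -0.002 -0.   ]
offset [ 0.6 69.4  0.5] rot [-0.001 -0.002 -0.   ]
```

Emit:
play_rows(
  deltas=[
    {"offset":[0.6,20,0.6],"delta_rot":[-0.001,-0.002,0],"hand":5},
    {"offset":[0.6,39,0.6],"delta_rot":[-0.001,-0.002,0],"hand":5},
    {"offset":[0.6,46,0.6],"delta_rot":[-0.001,-0.002,0],"hand":5},
    {"offset":[0.6,52,0.6],"delta_rot":[-0.001,-0.002,0],"hand":5},
    {"offset":[0.6,58,0.6],"delta_rot":[-0.001,-0.002,0],"hand":5},
    {"offset":[0.6,64,0.6],"delta_rot":[-0.001,-0.002,0],"hand":5},
    {"offset":[0.6,69,0.6],"delta_rot":[-0.001,-0.002,0],"hand":5},
    {"offset":[0.6,69,0.6],"delta_rot":[-0.001,-0.002,0],"hand":5},
  ],
)

```text
time_s: 7.3
ee_pos: [0.4891, 0.1014, 0.1299]
tcp_rot: [-0.678, 0.678, 0.2, -0.201]
force: [0.7, -0.1, -1.0]
grip_width: 0.0099
```

```bash
python3 -c "
from h import *
st();go(.130,.575)"
```

```text
t 7.3 p [0.4891 0.1014 0.1299] phi 0.5746 ydir [-0.0009 -0.0008 -1.    ] F [ 0.6908 -0.091  -1.0441] M [-0.0906  0.0673 -0.0427] w 9.9 q [-0.2641  0.3314  0.0065  2.0195 -0.0022  0.7918  0.3183]
offset [ 0.4 -0.1 -0.2] rot [ 0.    -0.    -0.001]
```

Emit:
play_rows(
  deltas=[
    {"offset":[0.4,1,0],"delta_rot":[0,0,0],"hand":5},
    {"offset":[0.4,2,0],"delta_rot":[0,0,0],"hand":5},
    {"offset":[0.4,3,0],"delta_rot":[0,0,0],"hand":5},
    {"offset":[0.4,3,0],"delta_rot":[0,0,0],"hand":5},
  ],
)

```text
time_s: 7.7
ee_pos: [0.4897, 0.1017, 0.1273]
tcp_rot: [-0.678, 0.678, 0.2, -0.201]
force: [-0.7, -0.5, 1.6]
grip_width: 0.0098
```

```bash
python3 -c "
from h import *
st()"
```

```text
t 7.7 p [0.4897 0.1017 0.1273] phi 0.5745 ydir [-0.0005 -0.0007 -1.    ] F [-0.7226 -0.4665  1.6485] M [-0.0896  0.2297  0.0039] w 9.8 q [-0.2642  0.3361  0.0064  2.0203 -0.0023  0.7859  0.318 ]
```

Emit:
play_rows(
  deltas=[
    {"offset":[0,1,0],"delta_rot":[0,0,0],"hand":5},
    {"offset":[0,1,0],"delta_rot":[0,0,0],"hand":5},
  ],
)

```text
time_s: 7.9
ee_pos: [0.4898, 0.1017, 0.1272]
tcp_rot: [-0.678, 0.678, 0.2, -0.2]
force: [-3.2, -0.8, 8.2]
grip_width: 0.0099
```

```bash
python3 -c "
from h import *
st()"
```

```text
t 7.9 p [0.4898 0.1017 0.1272] phi 0.5745 ydir [-0.0003 -0.0006 -1.    ] F [-3.2031 -0.7578  8.1574] M [-0.305   0.8139 -0.0123] w 9.9 q [-0.2642  0.3363  0.0064  2.0203 -0.0023  0.7854  0.318 ]
```

Contact with the rotor face is at TCP z≈0.1273, with a stiffness of about 7 N/mm. Now I'll sweep clockwise under light pressure.

Emit:
play_rows(
  deltas=[
    {"offset":[0,0.4,0],"delta_rot":[0,0.05,0],"hand":5},
    {"offset":[0,0.4,0],"delta_rot":[0,0.1,0],"hand":5},
    {"offset":[0,0.4,0],"delta_rot":[0,0.12,0],"hand":5},
    {"offset":[0,0.7,0],"delta_rot":[0,0.12,0],"hand":5},
  ],
)

```text
time_s: 8.3
ee_pos: [0.4906, 0.1021, 0.1272]
tcp_rot: [-0.689, 0.689, 0.16, -0.159]
force: [-1.0, 0.6, 6.8]
grip_width: 0.0099
```

```bash
python3 -c "
from h import *
st();go(.1273,.335)"
```

```text
t 8.3 p [0.4906 0.1021 0.1272] phi 0.4551 ydir [ 0.0015 -0.     -1.    ] F [-0.9767  0.5784  6.8353] M [-0.0611  0.0853  0.0227] w 9.9 q [-0.285   0.3365  0.0306  2.0204 -0.0137  0.7833  0.2087]
offset [-1.1 -0.1 -0.1] rot [0.001 0.12  0.001]
```

Emit:
play_rows(
  deltas=[
    {"offset":[-0.6,0.4,0],"delta_rot":[0,0.05,0],"hand":5},
    {"offset":[-0.6,0.4,0],"delta_rot":[0,0.1,0],"hand":5},
    {"offset":[-0.6,0.5,0],"delta_rot":[0,0.12,0],"hand":5},
    {"offset":[-0.6,0.8,0],"delta_rot":[0,0.12,0],"hand":5},
  ],
)

```text
time_s: 8.7
ee_pos: [0.491, 0.1021, 0.1271]
tcp_rot: [-0.697, 0.697, 0.119, -0.117]
force: [0.1, 0.6, 8.4]
grip_width: 0.0099
```

```bash
python3 -c "
from h import *
st();go(.1273,.215)"
```

```text
t 8.7 p [0.491  0.1021 0.1271] phi 0.336 ydir [ 0.0033  0.0005 -1.    ] F [0.0619 0.5549 8.387 ] M [0.0119 0.0219 0.0178] w 9.9 q [-0.3053  0.3362  0.0546  2.0219 -0.025   0.7809  0.1   ]
offset [-1.3 -0.2 -0.1] rot [0.    0.121 0.003]
```

Emit:
play_rows(
  deltas=[
    {"offset":[-1,0.3,0],"delta_rot":[0,0.05,0.003],"hand":5},
    {"offset":[-1,0.3,0],"delta_rot":[0,0.1,0.003],"hand":5},
    {"offset":[-1,0.4,0],"delta_rot":[0,0.12,0.003],"hand":5},
    {"offset":[-1,0.8,0],"delta_rot":[0,0.12,0.003],"hand":5},
  ],
)

```text
time_s: 9.1
ee_pos: [0.4906, 0.102, 0.1269]
tcp_rot: [-0.703, 0.703, 0.077, -0.076]
force: [-0.8, 0.7, 10.1]
grip_width: 0.0099
```

```bash
python3 -c "
from h import *
st();go(.1273,.095)"
```

```text
t 9.1 p [0.4906 0.102  0.1269] phi 0.217 ydir [ 0.0014 -0.0001 -1.    ] F [-0.7685  0.7277 10.1388] M [-0.0315  0.2395  0.0308] w 9.9 q [-0.3256  0.3371  0.0787  2.0221 -0.0362  0.7824 -0.0086]
offset [-0.7 -0.4 -0.2] rot [0.    0.122 0.001]
```

Emit:
play_rows(
  deltas=[
    {"offset":[-0.6,0,0],"delta_rot":[0,0.05,0.001],"hand":5},
    {"offset":[-0.6,0,0],"delta_rot":[0,0.1,0.001],"hand":5},
    {"offset":[-0.6,0.2,0],"delta_rot":[0,0.12,0.001],"hand":5},
    {"offset":[-0.6,0.6,0],"delta_rot":[0,0.12,0.001],"hand":5},
  ],
)

```text
time_s: 9.5
ee_pos: [0.4896, 0.1019, 0.1266]
tcp_rot: [-0.706, 0.706, 0.034, -0.035]
force: [-2.7, -0.0, 9.7]
grip_width: 0.0099
```

```bash
python3 -c "
from h import *
st();go(.1273,-.025)"
```

```text
t 9.5 p [0.4896 0.1019 0.1266] phi 0.0981 ydir [-0.0005 -0.0003 -1.    ] F [-2.6601 -0.006   9.7271] M [0.0633 0.7322 0.0645] w 9.9 q [-0.3461  0.3374  0.1027  2.0237 -0.0479  0.7833 -0.117 ]
offset [ 0.4 -0.7 -0.3] rot [ 0.     0.123 -0.001]
```

Emit:
play_rows(
  deltas=[
    {"offset":[0,-0.3,0],"delta_rot":[0,0.05,0],"hand":5},
    {"offset":[0,-0.2,0],"delta_rot":[0,0.1,0],"hand":5},
    {"offset":[0,0,0],"delta_rot":[0,0.12,0],"hand":5},
    {"offset":[0,0.4,0],"delta_rot":[0,0.12,0],"hand":5},
  ],
)

```text
time_s: 9.9
ee_pos: [0.4894, 0.1019, 0.1269]
tcp_rot: [-0.707, 0.707, -0.008, 0.007]
force: [-3.3, -0.8, 13.6]
grip_width: 0.0098
```

```bash
python3 -c "
from h import *
st();go(.1266,-.145)"
```

```text
t 9.9 p [0.4894 0.1019 0.1269] phi -0.0208 ydir [-0.0009 -0.0003 -1.    ] F [-3.2768 -0.7538 13.552 ] M [-0.1367  0.8477  0.0985] w 9.8 q [-0.3665  0.3374  0.1269  2.0243 -0.0593  0.7843 -0.2255]
offset [ 0.7  0.3 -0.3] rot [ 0.     0.124 -0.001]
```

Emit:
play_rows(
  deltas=[
    {"offset":[0.4,-1,0],"delta_rot":[0,0,0],"hand":5},
    {"offset":[0.4,-1,0],"delta_rot":[0,0,0],"hand":5},
  ],
)

```text
time_s: 10.1
ee_pos: [0.4891, 0.1016, 0.1274]
tcp_rot: [-0.707, 0.707, -0.008, 0.006]
force: [0.9, -0.0, -1.5]
grip_width: 0.0098
```

```bash
python3 -c "
from h import *
st();go(.1266,-.145)"
```

```text
t 10.1 p [0.4891 0.1016 0.1274] phi -0.0197 ydir [-0.0022 -0.0008 -1.    ] F [ 0.8853 -0.0045 -1.5087] M [-0.1199  0.0278  0.0154] w 9.8 q [-0.366   0.3368  0.1267  2.0235 -0.0587  0.787  -0.2246]
offset [1.  0.8 0. ] rot [ 0.001  0.125 -0.002]
```

Emit:
play_rows(
  deltas=[
    {"offset":[0.6,0.2,0],"delta_rot":[0,0.05,-0.002],"hand":5},
    {"offset":[0.6,0.4,0],"delta_rot":[0,0.1,-0.002],"hand":5},
    {"offset":[0.6,0.7,0],"delta_rot":[0,0.1,-0.002],"hand":5},
    {"offset":[0.6,1.1,0],"delta_rot":[0,0.1,-0.002],"hand":5},
  ],
)

```text
time_s: 10.5
ee_pos: [0.4897, 0.1016, 0.1271]
tcp_rot: [-0.706, 0.706, -0.042, 0.042]
force: [-2.6, -1.1, 14.0]
grip_width: 0.0095
```

```bash
python3 -c "
from h import *
st();go(.1266,-.22)"
```

```text
t 10.5 p [0.4897 0.1016 0.1271] phi -0.1191 ydir [-0.0004 -0.0008 -1.    ] F [-2.6352 -1.0815 13.966 ] M [-0.1933  0.9827  0.0399] w 9.5 q [-0.3833  0.3379  0.1471  2.0245 -0.0679  0.7844 -0.3154]
offset [0.4 0.5 0.1] rot [ 0.001  0.101 -0.   ]
```

Emit:
play_rows(
  deltas=[
    {"offset":[0.3,-0.8,0],"delta_rot":[0,0.05,0],"hand":5},
    {"offset":[0.3,-0.6,0],"delta_rot":[0,0.1,0],"hand":5},
    {"offset":[0.3,-0.2,0],"delta_rot":[0,0.1,0],"hand":5},
    {"offset":[0.3,0.2,0],"delta_rot":[0,0.1,0],"hand":5},
  ],
)

```text
time_s: 10.9
ee_pos: [0.4897, 0.1013, 0.1272]
tcp_rot: [-0.702, 0.703, -0.077, 0.076]
force: [-3.3, -1.8, 12.2]
grip_width: 0.0103
```

```bash
python3 -c "
from h import *
st();go(.1266,-.32)"
```

```text
t 10.9 p [0.4897 0.1013 0.1272] phi -0.2177 ydir [-0.0014 -0.0011 -1.    ] F [-3.2559 -1.795  12.2103] M [-0.3019  0.9678 -0.0241] w 10.3 q [-0.4     0.3388  0.1675  2.0244 -0.0774  0.7859 -0.4046]
offset [0.5 0.6 0.4] rot [ 0.001  0.102 -0.001]
```

Emit:
play_rows(
  deltas=[
    {"offset":[0.4,-0.8,0.2],"delta_rot":[0,0.05,-0.001],"hand":5},
    {"offset":[0.4,-0.6,0.2],"delta_rot":[0,0.1,-0.001],"hand":5},
    {"offset":[0.4,-0.3,0.2],"delta_rot":[0,0.1,-0.001],"hand":5},
    {"offset":[0.4,0,0.2],"delta_rot":[0,0.1,-0.001],"hand":5},
  ],
)

```text
time_s: 11.3
ee_pos: [0.4898, 0.1012, 0.1272]
tcp_rot: [-0.698, 0.699, -0.111, 0.111]
force: [-1.7, -0.5, 7.2]
grip_width: 0.01
```

```bash
python3 -c "
from h import *
st();go(.1266,-.42)"
```

```text
t 11.3 p [0.4898 0.1012 0.1272] phi -0.3154 ydir [-0.0012 -0.0017 -1.    ] F [-1.7011 -0.4904  7.1603] M [-0.2085  0.7105  0.0094] w 10.0 q [-0.4173  0.3397  0.1878  2.0248 -0.0862  0.7861 -0.4943]
offset [0.4 0.6 0.5] rot [ 0.002  0.105 -0.001]
```

Emit:
play_rows(
  deltas=[
    {"offset":[0.4,-0.3,0.3],"delta_rot":[0.001,0.05,-0.001],"hand":5},
    {"offset":[0.4,-0.3,0.3],"delta_rot":[0.001,0.1,-0.001],"hand":5},
    {"offset":[0.4,0,0.3],"delta_rot":[0.001,0.1,-0.001],"hand":5},
    {"offset":[0.4,0.3,0.3],"delta_rot":[0.001,0.1,-0.001],"hand":5},
  ],
)

```text
time_s: 11.7
ee_pos: [0.49, 0.1014, 0.1272]
tcp_rot: [-0.692, 0.693, -0.145, 0.145]
force: [-2.9, -0.7, 9.1]
grip_width: 0.01
```

```bash
python3 -c "
from h import *
st();go(.1266,-.52)"
```

```text
t 11.7 p [0.49   0.1014 0.1272] phi -0.4124 ydir [-0.0006 -0.001  -1.    ] F [-2.9064 -0.7369  9.0674] M [-0.1488  0.9907  0.0141] w 10.0 q [-0.4339  0.3405  0.2076  2.0254 -0.0962  0.7856 -0.5822]
offset [0.3 0.6 0.3] rot [ 0.001  0.108 -0.   ]
```

Emit:
play_rows(
  deltas=[
    {"offset":[0.3,-0.3,0.3],"delta_rot":[0.001,0.05,0],"hand":5},
    {"offset":[0.3,-0.3,0.3],"delta_rot":[0.001,0.11,0],"hand":5},
    {"offset":[0.3,0,0.3],"delta_rot":[0.001,0.11,0],"hand":5},
    {"offset":[0.3,0.3,0.3],"delta_rot":[0.001,0.11,0],"hand":5},
  ],
)

```text
time_s: 12.1
ee_pos: [0.4905, 0.1015, 0.1272]
tcp_rot: [-0.683, 0.684, -0.181, 0.181]
force: [-2.3, -0.6, 9.2]
grip_width: 0.0096
```

```bash
python3 -c "
from h import *
st();go(.1266,-.62)"
```

```text
t 12.1 p [0.4905 0.1015 0.1272] phi -0.5189 ydir [-0.0001 -0.0002 -1.    ] F [-2.315  -0.6292  9.1757] M [-0.2253  0.6834 -0.0509] w 9.6 q [-0.4516  0.342   0.2293  2.0254 -0.1078  0.7856 -0.6777]
offset [ 0.   0.6 -0.1] rot [0.    0.101 0.   ]
```

Emit:
play_rows(
  deltas=[
    {"offset":[0,-0.3,0],"delta_rot":[0,0.05,0],"hand":5},
    {"offset":[0,-0.3,0],"delta_rot":[0,0.1,0],"hand":5},
    {"offset":[0,0,0],"delta_rot":[0,0.1,0],"hand":5},
    {"offset":[0,0.3,0],"delta_rot":[0,0.1,0],"hand":5},
  ],
)

```text
time_s: 12.5
ee_pos: [0.4905, 0.1015, 0.1272]
tcp_rot: [-0.674, 0.674, -0.214, 0.214]
force: [-2.9, -0.4, 8.7]
grip_width: 0.0097
```

```bash
python3 -c "
from h import *
st();go(.1266,-.72)"
```

```text
t 12.5 p [0.4905 0.1015 0.1272] phi -0.6155 ydir [-0.0002 -0.0002 -1.    ] F [-2.9034 -0.3801  8.7403] M [-0.255   0.7554 -0.0438] w 9.7 q [-0.4683  0.3433  0.2494  2.0258 -0.1175  0.786  -0.7651]
offset [ 0.   0.6 -0. ] rot [ 0.     0.105 -0.   ]
```

Emit:
play_rows(
  deltas=[
    {"offset":[0,-0.3,0],"delta_rot":[0,0.05,0],"hand":5},
    {"offset":[0,-0.3,0],"delta_rot":[0,0.1,0],"hand":5},
    {"offset":[0,0,0],"delta_rot":[0,0.1,0],"hand":5},
    {"offset":[0,0.3,0],"delta_rot":[0,0.1,0],"hand":5},
  ],
)

```text
time_s: 12.9
ee_pos: [0.4905, 0.1015, 0.1272]
tcp_rot: [-0.663, 0.663, -0.247, 0.246]
force: [-1.5, -0.7, 9.5]
grip_width: 0.0093
```

```bash
python3 -c "
from h import *
st();go(.1266,-.82)"
```

```text
t 12.9 p [0.4905 0.1015 0.1272] phi -0.7119 ydir [-0.0003 -0.0001 -1.    ] F [-1.5376 -0.7406  9.4519] M [-0.232   0.7291 -0.0413] w 9.3 q [-0.4851  0.3447  0.2695  2.0263 -0.1273  0.7866 -0.8525]
offset [ 0.2  0.6 -0.1] rot [ 0.     0.108 -0.   ]
```

Emit:
play_rows(
  deltas=[
    {"offset":[0,-0.3,0],"delta_rot":[0,0.05,0],"hand":5},
    {"offset":[0,-0.3,0],"delta_rot":[0,0.1,0],"hand":5},
    {"offset":[0,0,0],"delta_rot":[0,0.1,0],"hand":5},
    {"offset":[0,0.3,0],"delta_rot":[0,0.1,0],"hand":5},
  ],
)

```text
time_s: 13.3
ee_pos: [0.4905, 0.1015, 0.1273]
tcp_rot: [-0.65, 0.65, -0.278, 0.278]
force: [-1.5, -0.4, 8.4]
grip_width: 0.0097
```

```bash
python3 -c "
from h import *
st();go(.1266,-.92)"
```

```text
t 13.3 p [0.4905 0.1015 0.1273] phi -0.8084 ydir [-0.0003 -0.0001 -1.    ] F [-1.5245 -0.4351  8.3603] M [-0.168   0.802   0.0034] w 9.7 q [-0.502   0.3461  0.2897  2.0267 -0.1373  0.7872 -0.9398]
offset [ 0.2  0.7 -0.1] rot [ 0.     0.112 -0.   ]
```

Emit:
play_rows(
  deltas=[
    {"offset":[0,-0.3,0],"delta_rot":[0,0.05,0],"hand":5},
    {"offset":[0,-0.3,0],"delta_rot":[0,0.11,0],"hand":5},
    {"offset":[0,0,0],"delta_rot":[0,0.11,0],"hand":5},
    {"offset":[0,0.3,0],"delta_rot":[0,0.11,0],"hand":5},
  ],
)

```text
time_s: 13.7
ee_pos: [0.4906, 0.1016, 0.1273]
tcp_rot: [-0.634, 0.634, -0.312, 0.312]
force: [-2.3, -0.6, 7.7]
grip_width: 0.0097
```

```bash
python3 - <<'E'
from h import *
from workcell import optics
import cv2
st();go(.1266,-.92)
W=optics.camera_info("wrist")
w=optics.read_camera("wrist"); cv2.imwrite("pics/w5.png",w)
for p in((.4901,.1006,.1),): print(proj(W,np.array(p)))
E
```

```text
t 13.7 p [0.4906 0.1016 0.1273] phi -0.9147 ydir [-0.0004  0.     -1.    ] F [-2.347  -0.62    7.6933] M [-0.1875  0.8142 -0.0504] w 9.7 q [-0.5207  0.348   0.3121  2.0271 -0.1484  0.7879 -1.0357]
offset [ 0.2  0.7 -0.1] rot [ 0.     0.005 -0.   ]
[317.0508 239.526 ]
```

View pics/w5.png

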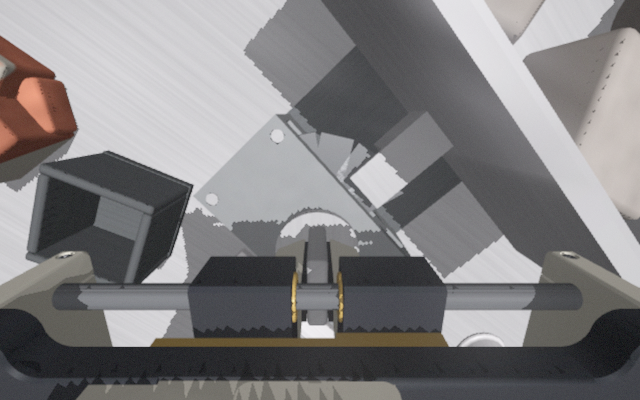

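The sweep found no drop, so either the steps were too coarse or the centring is off. With 1 mm of offset the angular window halves. I'll measure collar centre against box in one crop.

```bash
python3 - <<'E'
import cv2
im=cv2.imread("pics/w5.png")
cv2.imwrite("pics/w5c.png",cv2.resize(im[100:270,190:400],None,fx=3.8,fy=3.8,interpolation=cv2.INTER_CUBIC))
E
```

```text
(no output)
```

View pics/w5c.png

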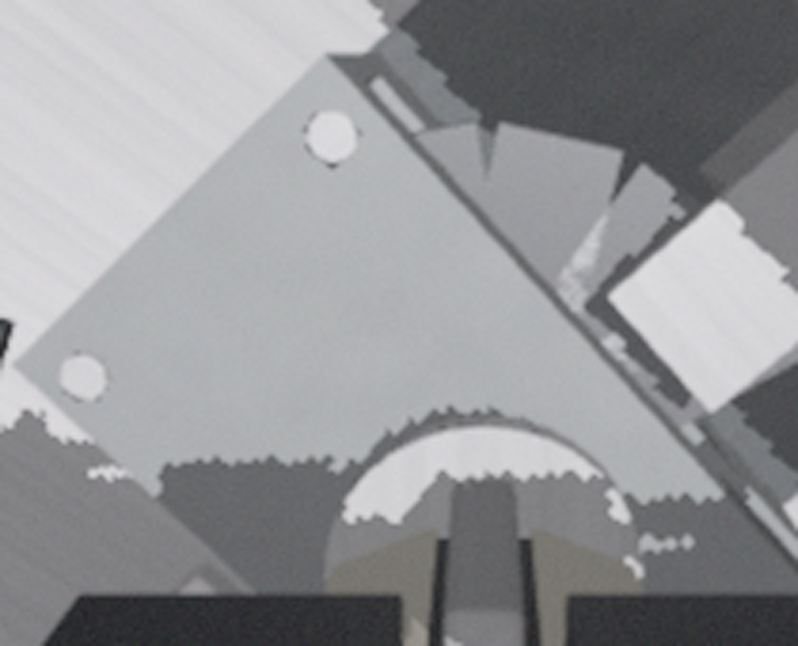

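```bash
python3 - <<'E'
from h import *
from scipy.optimize import least_squares
from workcell import optics,telemetry
W=optics.camera_info("wrist"); s=telemetry.observe()
c=lambda X,Y:((X+.5)/3.8-.5+190,(Y+.5)/3.8-.5+100)
P=np.array([at(W,*c(*p),.120)[:2] for p in((482,425),(400,450),(350,505),(328,560),(570,450),(620,500),(637,560))])
f=least_squares(lambda v:np.hypot(*(P-v).T)-.026,[.49,.1]);print("collar",f.x,f.fun*1e3, "tcp",s['ee_pos'])
f=least_squares(lambda v:np.hypot(*(P-v[:2]).T)-v[2],[.49,.1,.026]);print("free r",f.x)
A=[at(W,*c(*p),.1)[:2] for p in((328,55),(17,362),(332,137),(82,377))];print(A)
yaw=-.175
u=np.array([-np.sin(yaw),np.cos(yaw)])
print("lock via corners",(A[0]+A[1])/2-u*.078,"via screws",(A[2]+A[3])/2-u*.068)
d=A[2]-A[3];print(np.arctan2(d[1],d[0]),np.hypot(*d))
d=A[0]-A[1];print(np.arctan2(d[1],d[0]),np.hypot(*d))
E
```

```text
collar [0.4904 0.1008] [ 0.5873  0.0582 -0.8691 -0.4067  0.1708 -0.2515 -0.9932] tcp [0.4906 0.1016 0.1273]
free r [0.4915 0.1016 0.025 ]
[array([0.5401, 0.1702]), array([0.4663, 0.1836]), array([0.5302, 0.1624]), array([0.4708, 0.1733])]
lock via corners [0.4897 0.1001] via screws [0.4887 0.1009]
-0.18216540000017 0.06034680652543271
-0.17947530014352298 0.07503548197017146
```

```bash
sed -i 's/L=np.array(.*/L=np.array([.4894,.1005])/; s/d=.0008/d=.0004/' h.py; python3 -c "
from h import *
st();go(.1266,-.92);
for p in (-.82,-.62,-.52): go(.1266,p)"
```

```text
t 13.75 p [0.4906 0.1016 0.1273] phi -0.9147 ydir [-0.0004  0.     -1.    ] F [-2.5615 -0.3166  5.0659] M [-0.1259  0.5465 -0.0541] w 9.6 q [-0.5206  0.348   0.3121  2.0272 -0.1484  0.788  -1.0357]
offset [ 0.1  0.7 -1.2] rot [ 0.     0.005 -0.   ]
offset [ 0.1  0.7 -1.2] rot [ 0.    -0.095 -0.   ]
offset [ 0.   0.7 -1.2] rot [ 0.    -0.295 -0.   ]
offset [-0.   0.7 -1.2] rot [ 0.    -0.395 -0.   ]
```

Emit:
play_rows(
  deltas=[
    {"offset":[0,-0.6,-1.2],"delta_rot":[0,0,0],"hand":5},
    {"offset":[0,0.3,-1.2],"delta_rot":[0,0,0],"hand":5},
    {"offset":[0,0.4,-1.2],"delta_rot":[0,-0.04,0],"hand":5},
    {"offset":[0,0.4,-1.2],"delta_rot":[0,-0.08,0],"hand":5},
    {"offset":[0,0.4,-1.2],"delta_rot":[0,-0.12,0],"hand":5},
    {"offset":[0,0.4,-1.2],"delta_rot":[0,-0.16,0],"hand":5},
    {"offset":[0,0.4,-1.2],"delta_rot":[0,-0.2,0],"hand":5},
    {"offset":[0,0.4,-1.2],"delta_rot":[0,-0.24,0],"hand":5},
  ],
)

```text
time_s: 14.55
ee_pos: [0.4904, 0.1008, 0.1273]
tcp_rot: [0.668, -0.667, 0.233, -0.233]
force: [0.6, 0.5, 3.9]
grip_width: 0.0102
```

```bash
python3 -c "
from h import *
st();go(.1266,-.60)"
```

```text
t 14.55 p [0.4904 0.1008 0.1273] phi -0.6716 ydir [ 0.0012  0.0004 -1.    ] F [0.573  0.5451 3.8647] M [-0.0909  0.163   0.0056] w 10.2 q [-0.4768  0.3427  0.2609  2.0278 -0.1232  0.7844 -0.8147]
offset [-0.6  0.7 -0.5] rot [-0.001 -0.072  0.001]
```

Emit:
play_rows(
  deltas=[
    {"offset":[-0.3,0.3,-0.4],"delta_rot":[0,-0.04,0.001],"hand":5},
    {"offset":[-0.3,0.3,-0.4],"delta_rot":[0,-0.08,0.001],"hand":5},
    {"offset":[-0.3,0.4,-0.4],"delta_rot":[0,-0.12,0.001],"hand":5},
    {"offset":[-0.3,0.4,-0.4],"delta_rot":[0,-0.16,0.001],"hand":5},
    {"offset":[-0.3,0.4,-0.4],"delta_rot":[0,-0.2,0.001],"hand":5},
    {"offset":[-0.3,0.4,-0.4],"delta_rot":[0,-0.24,0.001],"hand":5},
  ],
)

```text
time_s: 15.15
ee_pos: [0.4907, 0.1007, 0.1273]
tcp_rot: [0.691, -0.69, 0.15, -0.151]
force: [-0.8, -0.3, 3.3]
grip_width: 0.0097
```

```bash
python3 -c "
from h import *
st();go(.1266,-.40)"
```

```text
t 15.15 p [0.4907 0.1007 0.1273] phi -0.4284 ydir [ 0.0018  0.0012 -1.    ] F [-0.7764 -0.3004  3.289 ] M [-0.1585  0.0853 -0.0438] w 9.7 q [-0.4333  0.3398  0.2101  2.0265 -0.0997  0.7827 -0.5927]
offset [-1.1  0.7 -0.4] rot [-0.002 -0.028  0.001]
```

Emit:
play_rows(
  deltas=[
    {"offset":[-1.1,-0.2,-0.4],"delta_rot":[-0.001,-0.04,0.001],"hand":5},
    {"offset":[-1.1,0.3,-0.4],"delta_rot":[-0.001,-0.08,0.001],"hand":5},
    {"offset":[-1.1,0.4,-0.4],"delta_rot":[-0.001,-0.12,0.001],"hand":5},
    {"offset":[-1.1,0.4,-0.4],"delta_rot":[-0.001,-0.16,0.001],"hand":5},
    {"offset":[-1.1,0.4,-0.4],"delta_rot":[-0.001,-0.2,0.001],"hand":5},
    {"offset":[-1.1,0.4,-0.4],"delta_rot":[-0.001,-0.24,0.001],"hand":5},
  ],
)

```text
time_s: 15.75
ee_pos: [0.4904, 0.1008, 0.1273]
tcp_rot: [0.704, -0.704, 0.065, -0.066]
force: [-0.3, -0.2, 3.1]
grip_width: 0.0101
```

```bash
python3 -c "
from h import *
st();go(.1266,-.15)"
```

```text
t 15.75 p [0.4904 0.1008 0.1273] phi -0.1853 ydir [ 0.0022  0.0008 -1.    ] F [-0.3318 -0.1993  3.1473] M [-0.1797 -0.0307 -0.0887] w 10.1 q [-0.3921  0.3371  0.1602  2.026  -0.0753  0.7815 -0.3727]
offset [-0.9  0.7 -0.1] rot [-0.001 -0.035  0.002]
```

Emit:
play_rows(
  deltas=[
    {"offset":[-0.9,-0.5,0],"delta_rot":[-0.001,0,0.002],"hand":5},
    {"offset":[-0.9,0.4,0],"delta_rot":[-0.001,0,0.002],"hand":5},
    {"offset":[-0.9,0.9,0],"delta_rot":[-0.001,0,0.002],"hand":5},
  ],
)

```text
time_s: 16.05
ee_pos: [0.4896, 0.101, 0.1271]
tcp_rot: [0.704, -0.704, 0.066, -0.066]
force: [-3.6, -1.6, 12.3]
grip_width: 0.0097
```

```bash
python3 -c "
from h import *
st();go(.1266,-.15)"
```

```text
t 16.05 p [0.4896 0.101  0.1271] phi -0.1856 ydir [ 0.      0.0003 -1.    ] F [-3.6291 -1.5975 12.2622] M [-0.2815  1.0944  0.0422] w 9.7 q [-0.3926  0.3374  0.1601  2.026  -0.0753  0.7835 -0.3736]
offset [-0.1  0.5 -0.1] rot [-0.    -0.036 -0.   ]
```

Emit:
play_rows(
  deltas=[
    {"offset":[-0.1,-0.4,0],"delta_rot":[0,0,0],"hand":5},
    {"offset":[-0.1,-0.1,0],"delta_rot":[0,-0.04,0],"hand":5},
    {"offset":[-0.1,-0.1,0],"delta_rot":[0,-0.08,0],"hand":5},
    {"offset":[-0.1,-0.1,0],"delta_rot":[0,-0.12,0],"hand":5},
    {"offset":[-0.1,0,0],"delta_rot":[0,-0.16,0],"hand":5},
    {"offset":[-0.1,0,0],"delta_rot":[0,-0.2,0],"hand":5},
  ],
)

```text
time_s: 16.65
ee_pos: [0.4901, 0.101, 0.1273]
tcp_rot: [0.707, -0.707, -0.006, 0.005]
force: [1.5, -0.8, 1.0]
grip_width: 0.0098
```

```bash
python3 -c "
from h import *
st();go(.1266,.05)"
```

```text
t 16.65 p [0.4901 0.101  0.1273] phi 0.0156 ydir [ 0.0013  0.0004 -1.    ] F [ 1.4962 -0.7882  0.9863] M [-0.0892 -0.2229  0.0226] w 9.8 q [-0.358   0.3362  0.1193  2.0245 -0.0559  0.7825 -0.1901]
offset [-0.8  0.7 -0.1] rot [-0.    -0.034  0.001]
```

Emit:
play_rows(
  deltas=[
    {"offset":[-0.8,0.4,0],"delta_rot":[0,0,0.001],"hand":5},
    {"offset":[-0.8,0.6,0],"delta_rot":[0,-0.03,0.001],"hand":5},
    {"offset":[-0.8,0.6,0],"delta_rot":[0,-0.06,0.001],"hand":5},
    {"offset":[-0.8,0.6,0],"delta_rot":[0,-0.09,0.001],"hand":5},
    {"offset":[-0.8,0.6,0],"delta_rot":[0,-0.12,0.001],"hand":5},
  ],
)

```text
time_s: 17.15
ee_pos: [0.4902, 0.1012, 0.1271]
tcp_rot: [0.706, -0.705, -0.049, 0.048]
force: [2.8, -0.6, 4.3]
grip_width: 0.0101
```

```bash
python3 -c "
from h import *
st();go(.1266,.15)"
```

```text
t 17.15 p [0.4902 0.1012 0.1271] phi 0.1379 ydir [ 0.0021  0.0007 -1.    ] F [ 2.8008 -0.6294  4.3362] M [-0.2039 -0.6929 -0.0603] w 10.1 q [-0.337   0.3357  0.0943  2.0244 -0.0443  0.7812 -0.0787]
offset [-0.9  0.5 -0.1] rot [-0.    -0.012  0.002]
```

Emit:
play_rows(
  deltas=[
    {"offset":[-0.4,0.6,0],"delta_rot":[0,0,0.001],"hand":5},
    {"offset":[-0.2,0.7,0],"delta_rot":[0,-0.03,0.001],"hand":5},
    {"offset":[0,0.7,0],"delta_rot":[0,-0.06,0.001],"hand":5},
    {"offset":[0,0.7,0],"delta_rot":[0,-0.09,0.001],"hand":5},
    {"offset":[0,0.7,0],"delta_rot":[0,-0.12,0.001],"hand":5},
  ],
)

```text
time_s: 17.65
ee_pos: [0.4888, 0.1011, 0.1257]
tcp_rot: [0.701, -0.701, -0.091, 0.092]
force: [-0.2, 0.1, -2.3]
grip_width: 0.01
```

```bash
python3 -c "
from h import *
st();go(.1266,.25)"
```

```text
t 17.65 p [0.4888 0.1011 0.1257] phi 0.26 ydir [-0.0017  0.0001 -1.    ] F [-0.2326  0.1071 -2.263 ] M [-0.0515  0.0729 -0.0159] w 10.0 q [-0.3159  0.3375  0.0691  2.0247 -0.0332  0.782   0.0329]
offset [ 0.5 -0.9 -0.3] rot [-0.001  0.01  -0.002]
```

It dropped: z is 0.1257 with no force, at phi 0.26. Pressing down gently.

Emit:
play_rows(
  deltas=[
    {"offset":[0,1,0],"delta_rot":[0,0,0],"hand":5},
    {"offset":[0,2,0],"delta_rot":[0,0,0],"hand":5},
    {"offset":[0,3,0],"delta_rot":[0,0,0],"hand":5},
  ],
)

```text
time_s: 17.95
ee_pos: [0.4878, 0.1009, 0.1219]
tcp_rot: [0.701, -0.701, -0.09, 0.093]
force: [-0.1, 0.0, -1.0]
grip_width: 0.01
```

```bash
python3 -c "
from h import *
st();go(.1126,.25)"
```

```text
t 17.95 p [0.4878 0.1009 0.1219] phi 0.2599 ydir [-0.0037 -0.0003 -1.    ] F [-0.0937  0.0277 -0.9526] M [-0.0835  0.0224  0.0189] w 10.0 q [-0.3157  0.3432  0.0687  2.0278 -0.0338  0.7754  0.0332]
offset [ 1.5  9.3 -0.4] rot [-0.001  0.01  -0.004]
```

Emit:
play_rows(
  deltas=[
    {"offset":[0.5,1.5,0],"delta_rot":[0,0,-0.003],"hand":5},
    {"offset":[0.8,3.5,0],"delta_rot":[0,0,-0.003],"hand":5},
    {"offset":[0.8,5.5,0],"delta_rot":[0,0,-0.003],"hand":5},
    {"offset":[0.8,7,0],"delta_rot":[0,0,-0.003],"hand":5},
    {"offset":[0.8,8,0],"delta_rot":[0,0,-0.003],"hand":5},
  ],
)

```text
time_s: 18.45
ee_pos: [0.4885, 0.1011, 0.1137]
tcp_rot: [0.701, -0.701, -0.091, 0.092]
force: [-0.8, -0.0, -1.4]
grip_width: 0.0096
```

```bash
python3 -c "
from h import *
st();go(.1126,.25)"
```

```text
t 18.45 p [0.4885 0.1011 0.1137] phi 0.2599 ydir [-0.001   0.0003 -1.    ] F [-0.8228 -0.0421 -1.3951] M [-0.1135 -0.0062  0.0086] w 9.6 q [-0.3148  0.3558  0.0678  2.0337 -0.0353  0.754   0.0343]
offset [ 0.7  1.1 -0.4] rot [-0.001  0.01  -0.001]
```

Emit:
play_rows(
  deltas=[
    {"offset":[0,0.6,0],"delta_rot":[0,0,0],"hand":5},
    {"offset":[0,1,0],"delta_rot":[0,0,0],"hand":5},
    {"offset":[0,1.2,0],"delta_rot":[0,0,0],"hand":5},
  ],
)

```text
time_s: 18.75
ee_pos: [0.4885, 0.1011, 0.1133]
tcp_rot: [0.701, -0.701, -0.091, 0.092]
force: [-3.2, -0.8, 8.8]
grip_width: 0.0098
```

```bash
python3 -c "
from h import *
st();go(.1126,.25)"
```

```text
t 18.75 p [0.4885 0.1011 0.1133] phi 0.2598 ydir [-0.001   0.0004 -1.    ] F [-3.1918 -0.8     8.7717] M [-0.2758  0.7997  0.0353] w 9.8 q [-0.3147  0.3564  0.0677  2.0339 -0.0355  0.7532  0.0346]
offset [ 0.7  0.7 -0.4] rot [-0.001  0.01  -0.001]
```

Fully home at z=0.1133 (14.0 mm below the face contact). Now turning clockwise.

Emit:
play_rows(
  deltas=[
    {"offset":[0.2,0,0],"delta_rot":[0,0.04,0],"hand":5},
    {"offset":[0.2,0,0],"delta_rot":[0,0.09,0],"hand":5},
    {"offset":[0.2,0,0],"delta_rot":[0,0.14,0],"hand":5},
    {"offset":[0.2,0,0],"delta_rot":[0,0.19,0],"hand":5},
    {"offset":[0.2,0,0],"delta_rot":[0,0.24,0],"hand":5},
    {"offset":[0.2,0,0],"delta_rot":[0,0.29,0],"hand":5},
  ],
)

```text
time_s: 19.35
ee_pos: [0.4884, 0.1012, 0.1134]
tcp_rot: [0.707, -0.707, 0.012, -0.011]
force: [-1.3, -0.4, 1.3]
grip_width: 0.0095
```

```bash
python3 -c "
from h import *
st();go(.1126,-.3)"
```

```text
t 19.35 p [0.4884 0.1012 0.1134] phi -0.0314 ydir [-0.0013  0.0003 -1.    ] F [-1.2907 -0.3865  1.2636] M [-0.218   0.2748  0.2246] w 9.5 q [-0.3673  0.3576  0.1299  2.0353 -0.0672  0.7538 -0.2279]
offset [ 1.1  0.8 -0.2] rot [-0.     0.269 -0.001]
```

Emit:
play_rows(
  deltas=[
    {"offset":[0.2,0.1,0],"delta_rot":[0,0.06,0],"hand":5},
    {"offset":[0.2,0.1,0],"delta_rot":[0,0.12,0],"hand":5},
    {"offset":[0.2,0.1,0],"delta_rot":[0,0.18,0],"hand":5},
    {"offset":[0.2,0.1,0],"delta_rot":[0,0.24,0],"hand":5},
    {"offset":[0.2,0.1,0],"delta_rot":[0,0.3,0],"hand":5},
    {"offset":[0.2,0.1,0],"delta_rot":[0,0.36,0],"hand":5},
    {"offset":[0.2,0.1,0],"delta_rot":[0,0.42,0],"hand":5},
    {"offset":[0.2,0.1,0],"delta_rot":[0,0.48,0],"hand":5},
  ],
)

```text
time_s: 20.15
ee_pos: [0.4885, 0.1011, 0.1134]
tcp_rot: [-0.684, 0.684, -0.18, 0.179]
force: [-0.9, -0.8, -0.7]
grip_width: 0.0096
```

```bash
python3 -c "
from h import *
st();go(.1126,-.8)"
```

```text
t 20.15 p [0.4885 0.1011 0.1134] phi -0.5131 ydir [-0.0015  0.0001 -1.    ] F [-0.9472 -0.8081 -0.6892] M [-0.2282  0.2204  0.2641] w 9.6 q [-0.4546  0.3625  0.234   2.0379 -0.1208  0.7553 -0.6602]
offset [1.2 0.8 0.3] rot [ 0.001  0.287 -0.001]
```

Emit:
play_rows(
  deltas=[
    {"offset":[0.2,0.2,0.2],"delta_rot":[0,0.06,0],"hand":5},
    {"offset":[0.2,0.2,0.2],"delta_rot":[0,0.12,0],"hand":5},
    {"offset":[0.2,0.2,0.2],"delta_rot":[0,0.18,0],"hand":5},
    {"offset":[0.2,0.2,0.2],"delta_rot":[0,0.24,0],"hand":5},
    {"offset":[0.2,0.2,0.2],"delta_rot":[0,0.3,0],"hand":5},
    {"offset":[0.2,0.2,0.2],"delta_rot":[0,0.36,0],"hand":5},
    {"offset":[0.2,0.2,0.2],"delta_rot":[0,0.42,0],"hand":5},
    {"offset":[0.2,0.2,0.2],"delta_rot":[0,0.48,0],"hand":5},
  ],
)

```text
time_s: 20.95
ee_pos: [0.4886, 0.101, 0.1134]
tcp_rot: [-0.621, 0.622, -0.338, 0.337]
force: [-1.6, -0.6, 1.7]
grip_width: 0.0097
```

```bash
python3 - <<'E'
from h import *
from workcell import optics
import cv2
st();go(.1126,-1.2)
cv2.imwrite("pics/s6.png",optics.read_camera("scene")[60:340,220:560])
E
```

```text
t 20.95 p [0.4886 0.101  0.1134] phi -0.9947 ydir [-0.0018 -0.0002 -1.    ] F [-1.6028 -0.6097  1.7197] M [-0.3122  0.3573  0.2687] w 9.7 q [-0.5431  0.3713  0.3404  2.0403 -0.1772  0.7592 -1.0896]
offset [1.  0.8 0.7] rot [ 0.002  0.205 -0.001]
```

View pics/s6.png

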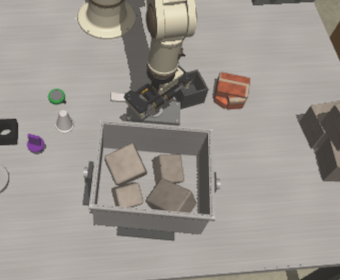

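Bin is still level as expected (slot about 0.8 past). Continuing.

Emit:
play_rows(
  deltas=[
    {"offset":[0.2,0.1,0.2],"delta_rot":[0,0.05,0],"hand":5},
    {"offset":[0.2,0.1,0.2],"delta_rot":[0,0.1,0],"hand":5},
    {"offset":[0.2,0.1,0.2],"delta_rot":[0,0.15,0],"hand":5},
    {"offset":[0.2,0.1,0.2],"delta_rot":[0,0.2,0],"hand":5},
    {"offset":[0.2,0.1,0.2],"delta_rot":[0,0.25,0],"hand":5},
    {"offset":[0.2,0.1,0.2],"delta_rot":[0,0.28,0],"hand":5},
  ],
)

```text
time_s: 21.6
ee_pos: [0.4887, 0.101, 0.1134]
tcp_rot: [-0.567, 0.568, -0.422, 0.421]
force: [-2.7, -1.7, 1.9]
grip_width: 0.0093
```

```bash
python3 - <<'E'
from h import *
from workcell import optics
import cv2
st()
cv2.imwrite("pics/s7.png",optics.read_camera("scene")[60:340,220:560])
E
```

```text
t 21.6 p [0.4887 0.101  0.1134] phi -1.278 ydir [-0.0022 -0.0003 -1.    ] F [-2.6776 -1.6665  1.8855] M [-0.2369  0.4577  0.1823] w 9.3 q [-0.5955  0.3786  0.4044  2.0416 -0.2124  0.7629 -1.3401]
```

View pics/s7.png

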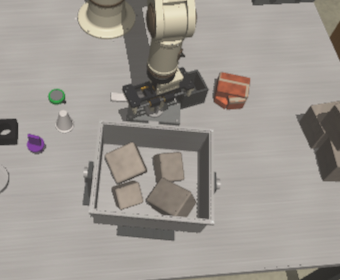

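Emit:
play_rows(
  deltas=[
    {"offset":[0,0,0],"delta_rot":[0,0,0],"hand":5},
    {"offset":[0,0,0],"delta_rot":[0,0,0],"hand":5},
    {"offset":[0,0,0],"delta_rot":[0,0,0],"hand":5},
    {"offset":[0,0,0],"delta_rot":[0,0,0],"hand":5},
    {"offset":[0,0,0],"delta_rot":[0,0,0],"hand":5},
    {"offset":[0,0,0],"delta_rot":[0,0,0],"hand":5},
    {"offset":[0,0,0],"delta_rot":[0,0,0],"hand":5},
    {"offset":[0,0,0],"delta_rot":[0,0,0],"hand":5},
  ],
)

```text
time_s: 22.45
ee_pos: [0.4887, 0.101, 0.1134]
tcp_rot: [-0.567, 0.568, -0.423, 0.421]
force: [-0.9, -0.3, 1.4]
grip_width: 0.0099
```

```bash
python3 - <<'E'
from h import *
from workcell import optics
import cv2
st()
cv2.imwrite("pics/s8.png",optics.read_camera("scene")[60:340,220:560])
cv2.imwrite("pics/w8.png",optics.read_camera("wrist"))
E
```

```text
t 22.45 p [0.4887 0.101  0.1134] phi -1.2792 ydir [-0.0022 -0.0002 -1.    ] F [-0.9064 -0.3181  1.3895] M [-0.2023  0.3643  0.0664] w 9.9 q [-0.5957  0.3787  0.4046  2.0415 -0.2126  0.763  -1.3411]
```

View pics/s8.png

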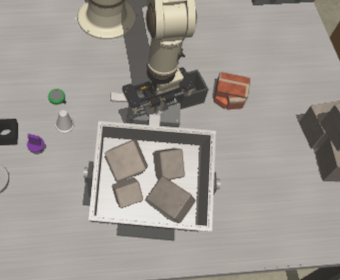

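View pics/w8.png

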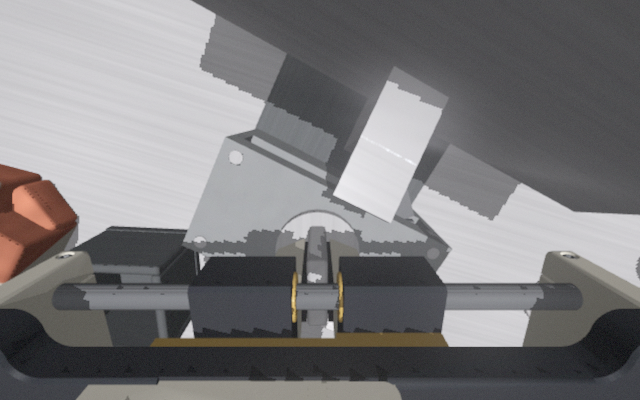

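The bin is tipping: its floor shows fully in scene, and the keeper has risen in the wrist view at (395,145). Release gently.

Emit:
play_rows(
  deltas=[
    {"offset":[0,0,0],"delta_rot":[0,0,0],"hand":10},
    {"offset":[0,0,0],"delta_rot":[0,0,0],"hand":14},
    {"offset":[0,0,0],"delta_rot":[0,0,0],"hand":18},
    {"offset":[0,0,0],"delta_rot":[0,0,0],"hand":20},
    {"offset":[0,0,0],"delta_rot":[0,0,0],"hand":20},
    {"offset":[0,0,0],"delta_rot":[0,0,0],"hand":20},
  ],
)

```text
time_s: 23.15
ee_pos: [0.4888, 0.101, 0.1134]
tcp_rot: [-0.567, 0.568, -0.423, 0.422]
force: [0.2, -0.7, 0.0]
grip_width: 0.0202
```

```bash
python3 - <<'E'
from h import *
from workcell import optics
import cv2
st()
cv2.imwrite("pics/w9.png",optics.read_camera("wrist"))
E
```

```text
t 23.15 p [0.4888 0.101  0.1134] phi -1.2792 ydir [-0.0021 -0.0002 -1.    ] F [ 0.1614 -0.716   0.0168] M [-0.0915  0.1781 -0.0089] w 20.2 q [-0.5957  0.3787  0.4046  2.0415 -0.2126  0.7629 -1.3411]
```

View pics/w9.png

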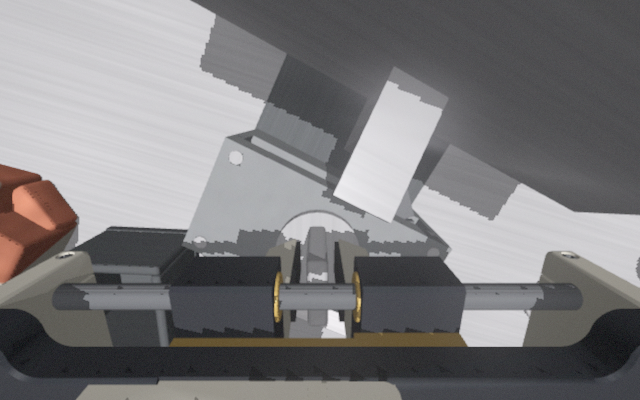

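Fingers are clear of the key on both sides. The bin and keeper haven't moved since the last picture, so the tilt has finished. Lifting straight up.

Emit:
play_rows(
  deltas=[
    {"offset":[0,-5,0],"delta_rot":[0,0,0],"hand":20},
    {"offset":[0,-15,0],"delta_rot":[0,0,0],"hand":20},
    {"offset":[0,-30,0],"delta_rot":[0,0,0],"hand":20},
    {"offset":[0,-50,0],"delta_rot":[0,0,0],"hand":20},
    {"offset":[0,-80,0],"delta_rot":[0,0,0],"hand":20},
    {"offset":[0,-120,0],"delta_rot":[0,0,0],"hand":20},
    {"offset":[0,-150,0],"delta_rot":[0,0,0],"hand":20},
    {"offset":[0,-150,-60],"delta_rot":[0,0,0],"hand":20},
    {"offset":[0,-150,-60],"delta_rot":[0,0,0],"hand":20},
    {"offset":[0,-150,-60],"delta_rot":[0,0,0],"hand":20},
  ],
)

```text
time_s: 24.2
ee_pos: [0.4301, 0.0833, 0.2643]
tcp_rot: [0.567, -0.567, 0.423, -0.421]
force: [0.3, -0.1, 0.3]
grip_width: 0.0202
```

```bash
python3 - <<'E'
from h import *
from workcell import optics
import cv2
st()
cv2.imwrite("pics/w10.png",optics.read_camera("wrist"));cv2.imwrite("pics/s10.png",optics.read_camera("scene"))
E
```

```text
t 24.2 p [0.4301 0.0833 0.2643] phi -1.2796 ydir [-0.0019  0.0016 -1.    ] F [ 0.251  -0.0652  0.2902] M [-0.0548  0.1004  0.0187] w 20.2 q [-0.6916  0.039   0.4553  2.0318 -0.0218  1.0763 -1.5058]
```

View pics/w10.png

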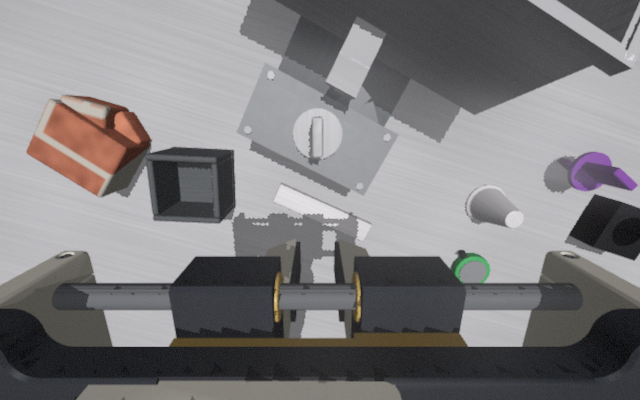

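View pics/s10.png

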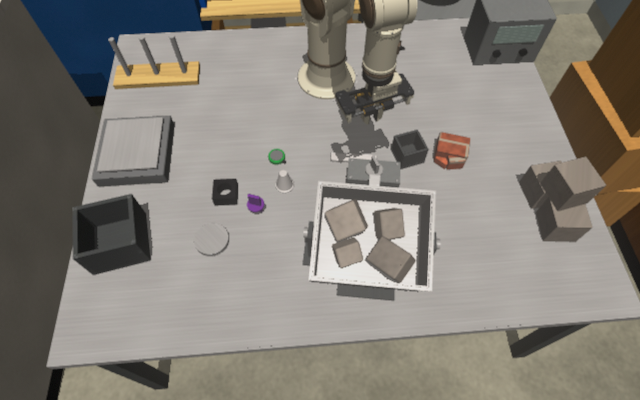

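```bash
python3 - <<'E'
import cv2
from h import *
from workcell import optics
im=cv2.imread("pics/w10.png")
cv2.imwrite("pics/w10c.png",cv2.resize(im[85:180,270:370],None,fx=6,fy=6,interpolation=cv2.INTER_CUBIC))
W=optics.camera_info("wrist");th=np.linspace(0,6.28,200)
for z in(.106,.120):
    q=proj(W,np.array([.4894,.1003,z])+.026*np.c_[np.cos(th),np.sin(th),0*th]);print(z,((q.min(0)-[270,85]))*6,(q.max(0)-[270,85])*6)
E
```

```text
0.106 [138.2422 147.7475] [435.39   452.4423]
0.12 [131.6095 146.7154] [442.2342 464.9196]
```

View pics/w10c.png

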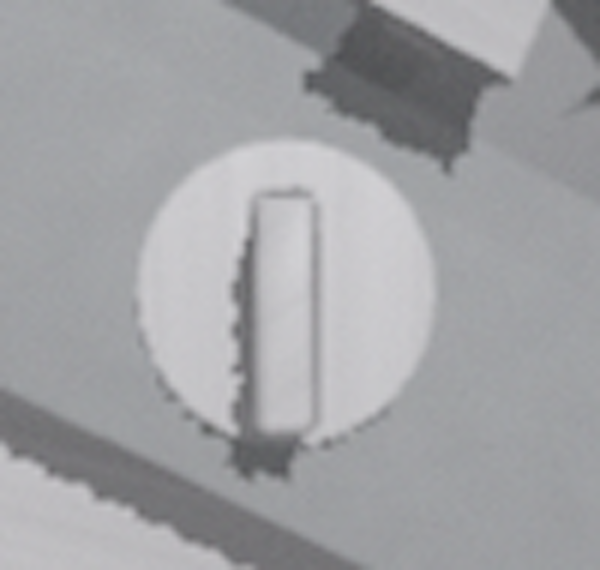

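Collar width is 299 px in the crop, against 297 expected when flush and 311 when raised, and its shadow is thin, so the key is home. Handing in.

```bash
python3 -c "
from workcell import r; print(r.job_done())"
```

```text
the job is handed in; nothing more can be done
None
```

The bin is unlocked and has tipped over by itself. The key is left standing fully home in the lock with the gripper clear, and I handed the job in at about 24 s.

- **Finding the slot:** The first clockwise sweep found no drop. I re-centred the key by about 1 mm and swept back in finer steps under light pressure. It dropped in 0.43 rad anticlockwise of along-y. Contact force stayed below about 15 N.
- **Seating:** The key went down the expected 14.0 mm from the rotor face to home.
- **Turning:** I turned it 1.54 rad clockwise with up to 0.27 N m measured at the wrist. That is above the stated 0.10–0.15 N m for the rotor. The bin then tipped without being touched.
- **Last checks:**
  - The collar's apparent size fits lying flush (299 px against 297 expected, 311 if raised).
  - The keeper had risen and looked the same in two pictures 0.7 s apart.
  - The purple look-alike and the other bench items look where they were.
  - The measured force on the tool is near zero.
- **Not checked:** I did not measure the bin's final tilt angle.

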